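# Fetch the tub from behind the shaker bottles

### The arm

A 6-joint arm with a two-finger parallel gripper is mounted at the origin on the work surface. World frame = base frame: x ahead of the robot, y to its left, z up, the work surface at z = 0. Lengths are in m, angles in rad, forces in N, time in s.
With the tool pointing down it reaches from about 0.35 to 0.975 m from the base axis. Payload 4.9 kg.
Tool frame: the origin (TCP) lies on the mounting face of the last link; the fingertips stand 173 mm ahead of it and the grasp point (between the pads) lies 155 mm ahead of it; x points along the fingers, z is the direction in which the jaws open and shut, and the axes are right-handed (so a half turn about x gives the same grasp; the last joint's range is limited). The gripper opens to 85 mm and grips with 20 to 120 N. Pads are 22 mm wide; open, the fingers measure 114 mm over their backs; the gripper's body (76 mm by 85 mm) begins 54 mm behind the grasp point. The pads swing forward as they close: fully open they stand 13 mm farther back than shut.
Start: joints at [-1.43, 0.053, 1.613, -0, 1.476, -0.119], TCP at [0.161, -0.604, 0.405] pointing down, gripper open.
Joint ranges: [-3.01, 3.01], [-1.01, 2.22], [0.06, 2.58], [-1.02, 4.17], [0.09, 2.62], [-3.14, 3.14]. Speed limits (rad/s): [2.57, 2.57, 3.14, 3.14, 3.14, 3.14].

### API

Orientations are given as a rotation vector (axis times angle).
In Python, from station import get_obs, get_image, get_calibration, finish_job, look_for, masks_of, tip_of gives the robot as it stands.
- The arm moves only by the tool carry_out, never from a script. Its argument "increments" is a list of rows, each a list of 3 entries, a list of its own where there are three numbers: the turn, a rotation vector about the world's x, y, z in units of 0.1 rad (1.0 is 0.1 rad), then the shift along the world's x, y, z in units of 20 mm (1.0 is 20 mm), then the opening, from 0 (shut) to 1 (fully open). A call has 1 to 8 rows; each row shifts and turns the pose as measured when the row begins; what a row does not reach is not made up. A row lasts 1/10 s, in which the tool goes at most 50 mm and 8.59 degrees, less where a joint would pass 70% of its speed; a pose out of reach is approached as far as the arm can. A call with a number of a shift or a turn outside -1 to 1 is refused whole. A call with a gripper value outside its range is refused whole. The fingers move at their own pace and stop on an object; "squeeze" is the grip in N (left out, the last holds). Time passes only in rows, so rows that do not move let the fingers close. It gives the time, the measured TCP pose, the force and the opening at its end, in the units of the state.
- get_obs(): the state, without advancing time (a new reading comes with each control period).
- get_image(name): name is "scene" or "top"; returns (picture, depth): 480x640x3 uint8, blue, green, red; 480x640 float32, m along the optical axis (not along the pixel's ray), 0 where there is no reading.
- get_calibration(name): a dict with "fx", "fy", "cx", "cy" (pixels), "position" and "orientation" of the camera in the world. Camera axes: x right, y down, z forward; pixel columns grow to the right and rows downward; lengths in m; the calibration is good to about 2 mm. A picture is of the moment at which its call begins. get_calibration takes no time and is no camera call.
- finish_job(): hands the job in, once; it reports no verdict.
Trained networks look in the newest picture that a camera, given by its name, has taken for a name from the list of things; names that differ only in an ending like _2 or _b are one class to them, and where a whole thing is asked for, a point or a joint stands for the part that bears it (a point fixed in the world has none). Each returns a list of dicts, best first, with "p" (0 to 1); they miss things now and then, are a little off and sometimes report something else, mostly with a low value. They report only what shows in the picture. A call takes as long as a camera call.
- look_for(camera, query): "centre" ([column, row] in pixels, amid what is visible of it).
- masks_of(camera, query): "region" (480x640 bool, what is visible of it) and "centre" ([column, row] in pixels, amid what is visible of it).
- tip_of(camera, query): "centre" ([column, row] in pixels: a listed point, or the origin of a listed thing).
The state is a dict: "t": time; "q": joint angles; "dq": joint speeds; "effort": joint torques, N m; "tool_pos": TCP position; "tool_rot": TCP orientation; "contact_force": force on the tool from outside, world axes, zero at the start; "wrist_torque": the same for the moment, N m; "opening": finger opening in m.
Only numpy, scipy, OpenCV 4.12 (cv2) and the standard library are available. Lean on these libraries where they do the work, as an engineer would, in place of code of your own. Each camera call takes 0.05 s, during which the arm holds its last target.

### The job

The white-lidded tub is boxed in by three shaker bottles: first stand all three bottles on the black side tray, leaving the tub where it is, then stand the tub in the middle of the wooden board. Only when the tub is there, put each bottle back in the middle of the coaster of its cap's colour. Keep bottles and tub upright all the time and do not disturb the green glass.

Things in the scene. Friction and masses are not known exactly. Their poses are not given: they have to be found in the camera images.
- red_bottle: brown shaker bottle with a red cap, loose, about 250 g, stands upright on its coaster of the same colour. Body 64 mm diameter up to 100 mm high, then a sloping shoulder to a 34 mm neck at 120 mm; the cap is a plain cylinder of 38 mm diameter from 124 to 168 mm (the top), the place to grip. Origin: centre of the underside, z up.
- red_coaster: red round coaster, 80 mm diameter, 3 mm thick, fixed on top of the station's platform; its rim shows round the bottle. The home of the red-capped bottle. Origin: centre of its underside, on the platform's top 20 mm above the counter; a bottle stands 3 mm above it.
- blue_bottle: brown shaker bottle with a blue cap, loose, about 250 g, stands upright on its coaster of the same colour. Body 64 mm diameter up to 100 mm high, then a sloping shoulder to a 34 mm neck at 120 mm; the cap is a plain cylinder of 38 mm diameter from 124 to 168 mm (the top), the place to grip. Origin: centre of the underside, z up.
- blue_coaster: blue round coaster, 80 mm diameter, 3 mm thick, fixed on top of the station's platform; its rim shows round the bottle. The home of the blue-capped bottle. Origin: centre of its underside, on the platform's top 20 mm above the counter; a bottle stands 3 mm above it.
- yellow_bottle: brown shaker bottle with a yellow cap, loose, about 250 g, stands upright on its coaster of the same colour. Body 64 mm diameter up to 100 mm high, then a sloping shoulder to a 34 mm neck at 120 mm; the cap is a plain cylinder of 38 mm diameter from 124 to 168 mm (the top), the place to grip. Origin: centre of the underside, z up.
- yellow_coaster: yellow round coaster, 80 mm diameter, 3 mm thick, fixed on top of the station's platform; its rim shows round the bottle. The home of the yellow-capped bottle. Origin: centre of its underside, on the platform's top 20 mm above the counter; a bottle stands 3 mm above it.
- tub: low round tub, dark steel with white lid, loose, about 200 g, boxed in by the three bottles (each about 78 mm from it, centre to centre) on the platform, 20 mm above the counter. Body 54 mm diameter, white lid 56 mm diameter from 48 to 60 mm high (the top). Origin: centre of the underside, z up. The platform (aluminium, 200 x 270 mm) has a dark lip along its back edge, its top 35 mm above the counter, about 62 mm behind the tub's centre; there is no wall on the other sides.
- tray: the side tray: flat black tray, fixed, outside 310 mm along its x and 140 mm along its y, inner floor 5 mm above the counter, rim 11 mm high and 5 mm thick. Room for the three bottles in a row along its x. Its x axis points roughly away from the robot. It may lie to the left or to the right of the platform, the board on the other side. Origin: centre of the underside.
- board: square brown wooden serving board, fixed, 130 x 130 mm, 14 mm thick. Origin: centre of the underside, on the counter.
- glass: empty green drinking glass, loose, 68 mm diameter, 100 mm high, on the counter just beyond the board (seen from the robot), about 127 mm from the board's middle; a bystander. Origin: centre of the underside.

How it is judged:
By the outcome, as a careful person would: the job done as asked, in the order asked, and still so for the second after the job is handed in, with the robot touching nothing.
It also fails if it takes over 138 s, if anything falls off the work surface, if the arm or the gripper's body presses on something with over 40 N, if the wrist force passes 120 N, or if a joint passes its speed limit or range.

## Working session

There is one attempt and no reset: what is moved stays moved. The work goes in short steps, Python scripts to look and compute and a tool call to move; the robot and the scene stay as the last step left them, time stands still between calls to the robot, and variables do not carry over. Pictures are saved under pics/ and viewed, and the job is handed in when it is done.

Besides the shell and the picture viewer there is one more tool, called after ">>>" as name([rows], argument=value, ...), one row to a line, values as JSON. carry_out: Moves the arm, as the interface text tells. Shifts and turns lie within -1 to 1; 1 stands for 20 mm of shift or 0.1 rad of turn. Its arguments: {"type":"object","properties":{"increments":{"type":"array","items":{"type":"array"}},"squeeze":{"type":"number"}},"required":["increments"]}

```bash
ls; mkdir -p pics
python3 - <<'E'
from station import *
import cv2
for n in("scene","top"):
    p,d=get_image(n); cv2.imwrite(f"pics/{n}0.png",p)
    c=get_calibration(n); print(n,c)
print(get_obs())
E
```

```text
pics
scene {'fx': 444.0417474951182, 'fy': 444.0417474951182, 'cx': 317.1183651713824, 'cy': 241.81383687443252, 'position': array([1.0698322 , 0.00193079, 0.58157016]), 'orientation': array([-1.77907663, -1.74762982,  0.73767587])}
top {'fx': 557.820035141946, 'fy': 557.820035141946, 'cx': 312.4707885479391, 'cy': 238.53800267836775, 'position': array([ 0.34442978, -0.00550053,  0.96885245]), 'orientation': array([-2.13897595,  2.09934657, -0.2012229 ])}
{'t': 0.1, 'q': array([-1.43000081e+00,  5.33269421e-02,  1.61415238e+00,  1.70248866e-05,
        1.47603613e+00, -1.19030827e-01]), 'dq': array([ 0.00142829, -0.00331679, -0.00323147,  0.00059142, -0.00151781,
        0.00068095]), 'effort': array([ 7.11538505e-04, -3.94905102e+01, -3.71359706e+01, -1.10475905e-04,
        3.98492746e-03, -7.78653259e-06]), 'tool_pos': array([ 0.16051999, -0.6037861 ,  0.40356585]), 'tool_rot': array([ 1.01702775,  1.3223751 , -1.01476634]), 'contact_force': array([0.34623935, 0.78862313, 0.12641229]), 'wrist_torque': array([-0.0250104 ,  0.00203202,  0.03463988]), 'opening': 0.08551578123615743}
```

View pics/scene0.png

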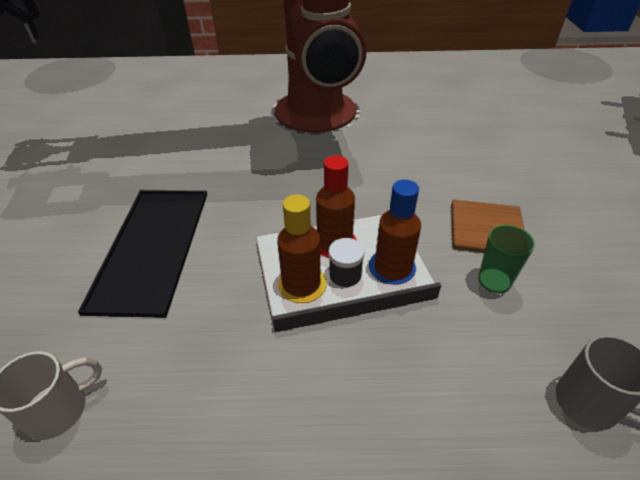

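View pics/top0.png

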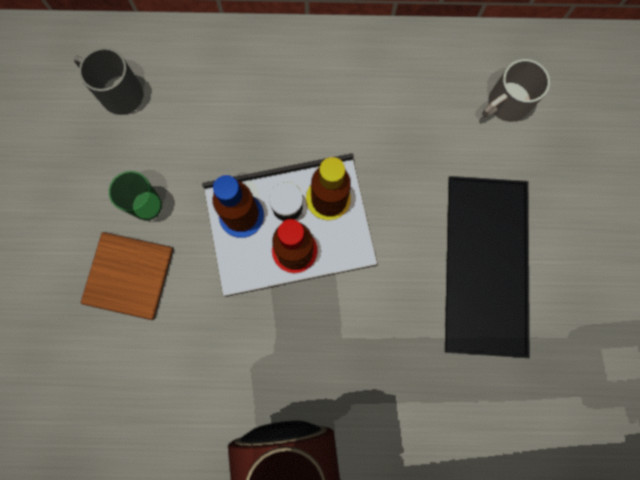

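```bash
cat > h.py <<'E'
from station import *
import numpy as np, cv2
from scipy.spatial.transform import Rotation as R
from scipy.optimize import least_squares
def cloud(n,d):
    c=get_calibration(n); v,u=np.mgrid[0:480,0:640]
    P=np.stack([(u-c['cx'])/c['fx']*d,(v-c['cy'])/c['fy']*d,d],-1)
    return P@R.from_rotvec(c['orientation']).as_matrix().T+c['position']
def plane(n,uv,z):
    c=get_calibration(n); uv=np.atleast_2d(uv).astype(float)
    r=np.c_[(uv[:,0]-c['cx'])/c['fx'],(uv[:,1]-c['cy'])/c['fy'],np.ones(len(uv))]@R.from_rotvec(c['orientation']).as_matrix().T
    return c['position']+r*((z-c['position'][2])/r[:,2])[:,None]
def hsvmask(p,col):
    h=cv2.cvtColor(p,cv2.COLOR_BGR2HSV); H,S,V=[h[...,i].astype(int) for i in range(3)]
    if col=='red': m=((H<5)|(H>175))&(S>200)&(V>110)
    if col=='blue': m=(H>100)&(H<130)&(S>150)&(V>70)
    if col=='yellow': m=(H>20)&(H<32)&(S>150)&(V>100)
    return m
def topfit(P,m,h,r=None):
    """points near top height h: circle centre via minEnclosing"""
    q=P[m]; q=q[(abs(q[:,2]-h)<0.008)]
    if len(q)<5: return None
    (cx,cy),rr=cv2.minEnclosingCircle(q[:,:2].astype(np.float32)); 
    return np.r_[q[:,:2].mean(0),cx,cy,rr,q[:,2].mean(),len(q)]
E
python3 - <<'E'
from h import *
np.set_printoptions(precision=4,suppress=True)
for n in("top","scene"):
    p,d=get_image(n);P=cloud(n,d)
    for c in('red','blue','yellow'):
        print(n,c,topfit(P,hsvmask(p,c),0.191))
        print('  ring',topfit(P,hsvmask(p,c),0.023))
    for nm in('tub','board','tray','glass','red_bottle','blue_coaster'):
        r=masks_of(n,nm)
        for k in r[:2]:
            m=k['region'];q=P[m]; print(n,nm,round(k['p'],2),k['centre'],q.mean(0),q.min(0),q.max(0),m.sum())
            if nm in('board','tray'):
                zt={'board':.014,'tray':.005}[nm]
                w=plane(n,np.argwhere(m)[:,::-1],zt)[:,:2]
                print('   rect',cv2.minAreaRect(w.astype(np.float32)))
            if nm=='tub': print('   top',topfit(P,m,0.08))
            if nm=='glass': print('   top',topfit(P,m,0.1))
E
```

```text
top red [  0.5046   0.0298   0.5051   0.0301   0.0189   0.1917 511.    ]
  ring [ 0.4813  0.0445  0.4918  0.0394  0.031   0.0238 74.    ]
top blue [  0.5685   0.1251   0.5692   0.1253   0.0188   0.1916 494.    ]
  ring [  0.5476   0.1156   0.5673   0.1241   0.038    0.0239 285.    ]
top yellow [  0.5986  -0.028    0.5994  -0.0283   0.019    0.1916 491.    ]
  ring [  0.5839  -0.0154   0.6174  -0.0302   0.0546   0.0241 238.    ]
top tub 0.75 [283.7, 200.9] [0.5791 0.0434 0.0803] [ 0.3444 -0.0055  0.0183] [0.6121 0.0744 0.9689] 1049
   top [  0.5832   0.0444   0.584    0.0444   0.0281   0.0806 886.    ]
top tub 0.71 [135.5, 197.0] [0.5887 0.2981 0.0625] [ 0.3444 -0.0055 -0.0037] [0.6506 0.3531 0.9689] 1869
   top [  0.5897   0.2993   0.5866   0.2953   0.0326   0.08   304.    ]
top board 0.61 [128.5, 273.4] [0.459  0.3157 0.018 ] [ 0.3444 -0.0055 -0.0046] [0.5383 0.3929 0.9689] 5697
   rect ((0.46031054854393005, 0.3169593811035156), (0.13153906166553497, 0.1300942450761795), 78.46277618408203)
top tray 0.59 [485.4, 270.2] [ 0.4872 -0.3051  0.0101] [ 0.3342 -0.3828 -0.0023] [ 0.6544 -0.
[... 1539 characters left out ...]
89] [ 0.3366 -0.3873 -0.0022] [1.0698 0.0019 0.5816] 10177
   rect ((0.4923461377620697, -0.3049374222755432), (0.14891335368156433, 0.320942223072052), 86.92550659179688)
scene glass 0.9 [502.6, 258.6] [0.5986 0.2935 0.0685] [ 0.533   0.0019 -0.0002] [1.0698 0.3787 0.5816] 2656
   top [  0.5918   0.2974   0.591    0.2979   0.0353   0.0974 511.    ]
scene glass 0.64 [305.6, 293.3] [ 0.6243 -0.0216  0.0232] [ 0.5849 -0.0651  0.0189] [0.6451 0.0141 0.0312] 474
   top None
scene red_bottle 0.58 [334.9, 201.9] [0.5273 0.0305 0.1236] [ 0.2097 -0.0008 -0.001 ] [1.0698 0.0803 0.5816] 2813
scene blue_coaster 0.56 [384.1, 278.2] [0.593  0.1152 0.0251] [0.5485 0.0019 0.0182] [1.0698 0.1617 0.5816] 294
```

```bash
cat >> h.py <<'E'
def st():
    o=get_obs(); M=R.from_rotvec(o['tool_rot']).as_matrix()
    print('t %.2f tcp %s op %.4f F %s'%(o['t'],o['tool_pos'].round(4),o['opening'],o['contact_force'].round(1)))
    print('toolx',M[:,0].round(4),'jaw',M[:,2].round(4),'grasp',(o['tool_pos']+.155*M[:,0]).round(4),'q',o['q'].round(3))
    return o,M
def turn(jaw_ang,down=(0,0,-1)):
    "turn in units to have tool x down and jaw at world angle"
    o,M=st(); best=None
    for s in(0,np.pi):
        x=np.array(down,float); z=np.array([np.cos(jaw_ang+s),np.sin(jaw_ang+s),0]); y=np.cross(z,x)
        T=np.c_[x,y,z]; v=R.from_matrix(T@M.T).as_rotvec()/0.1
        print('turn units',v.round(3))
E
python3 - <<'E'
from h import *
turn(np.pi/2)
E
```

```text
t 0.80 tcp [ 0.1606 -0.604   0.4047] op 0.0852 F [ 0.2  0.7 -0.6]
toolx [ 0.  0. -1.] jaw [ 0.2569 -0.9664 -0.    ] grasp [ 0.1606 -0.604   0.2497] q [-1.43   0.053  1.613  0.     1.476 -0.119]
turn units [-0.    -0.    28.818]
turn units [-0.     0.    -2.598]
```

>>> carry_out([
  [[0,0,0],[0.4,0.5,0.2],1],
  [[0,0,0],[0.74,0.96,0.2],1],
  [[0,0,0],[0.74,0.96,0.2],1],
  [[0,0,0],[0.74,0.96,0],1],
  [[0,0,0],[0.74,0.96,0],1],
  [[0,0,0],[0.74,0.96,0],1],
  [[0,0,0],[0.74,0.96,0],1],
  [[0,0,0],[0.74,0.96,0],1],
], squeeze=40)

```text
t: 1.6
tool_pos: [0.2766, -0.4514, 0.4195]
tool_rot: [1.018, 1.317, -1.017]
contact_force: [0.3, -0.5, -0.1]
opening: 0.0855
```

>>> carry_out([
  [[0,0,0],[0.74,0.96,0],1],
  [[0,0,0],[0.74,0.96,0],1],
  [[0,0,0],[0.74,0.96,0],1],
  [[0,0,0],[0.74,0.96,0],1],
  [[0,0,0],[0.74,0.96,0],1],
  [[0,0,0],[0.74,0.96,0],1],
  [[0,0,0],[0.74,0.96,0],1],
  [[0,0,0],[0.74,0.96,0],1],
])

```text
t: 2.4
tool_pos: [0.4001, -0.2844, 0.4231]
tool_rot: [1.016, 1.313, -1.013]
contact_force: [0.6, -0.1, 0.2]
opening: 0.0852
```

>>> carry_out([
  [[0,0,0],[0.74,0.96,0],0.8],
  [[0,0,0],[0.74,0.96,0],0.8],
  [[0,0,0],[0.74,0.96,0],0.8],
  [[0,0,0],[0.74,0.96,0],0.8],
  [[0,0,0],[0.74,0.96,0],0.8],
  [[0,0,0],[0.74,0.96,0],0.8],
  [[0,0,0],[0.74,0.96,0],0.8],
  [[0,0,0],[0.74,0.96,0],0.8],
])

```text
t: 3.2
tool_pos: [0.5212, -0.117, 0.4269]
tool_rot: [1.015, 1.309, -1.007]
contact_force: [-0.5, 0.6, -0.1]
opening: 0.0679
```

>>> carry_out([
  [[0,0,0],[0.8,0.9,0],0.8],
  [[0,0,0],[0.8,0.9,0],0.8],
  [[0,0,0],[0.8,0.9,0],0.8],
  [[0,0,0],[0.6,0.7,0],0.8],
  [[0,0,0],[0.5,0.5,0],0.8],
  [[0,0,0],[0.3,0.3,0],0.8],
  [[0,0,0],[0,0,0],0.8],
])

```text
t: 3.9
tool_pos: [0.599, -0.0221, 0.4294]
tool_rot: [1.012, 1.311, -1.0]
contact_force: [-0.5, -1.2, -0.1]
opening: 0.0685
```

Run:
```python
from h import *
turn(np.deg2rad(-75))
for n in("top","scene"):
    p,d=get_image(n); cv2.imwrite(f"pics/{n}1.png",p)
```

```text
t 3.90 tcp [ 0.599  -0.0221  0.4294] op 0.0685 F [-0.5 -1.2 -0.1]
toolx [ 0.0154 -0.0027 -0.9999] jaw [ 0.2667 -0.9637  0.0067] grasp [ 0.6014 -0.0226  0.2744] q [-0.161 -0.025  1.65  -0.     1.501  1.14 ]
turn units [ 0.027  0.154 -0.083]
turn units [-0.241  0.043 31.332]
```

View pics/scene1.png

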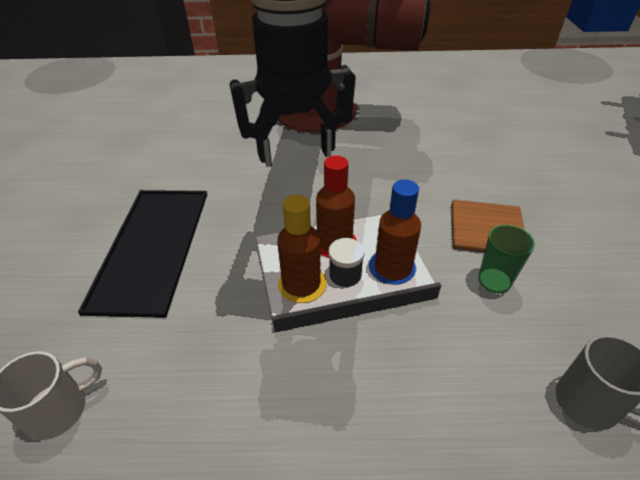

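View pics/top1.png

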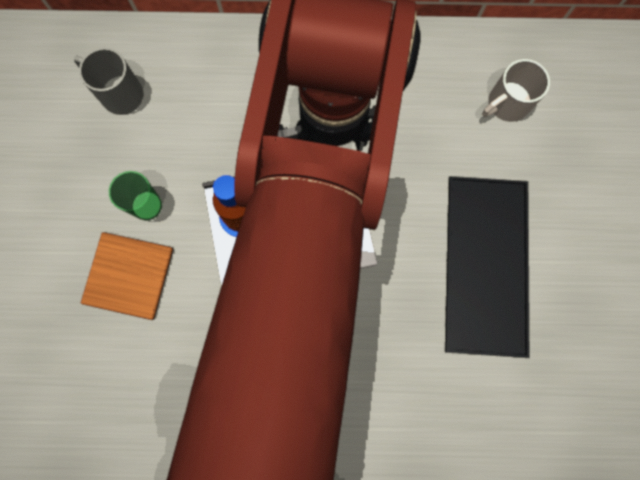

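Run:
```python
from h import *
p,d=get_image('scene');P=cloud('scene',d)
o,M=st()
z0=o['tool_pos'][2]
for a,b in((225,300),(300,360)):
    q=P[60:175,a:b].reshape(-1,3); q=q[(abs(q[:,0]-.6)<.1)&(abs(q[:,1])<.2)&(q[:,2]>.2)]
    print(q[:,2].min())
    for lo in np.arange(.25,.30,.01):
        s=q[(q[:,2]>lo)&(q[:,2]<lo+.01)]
        if len(s): print(lo.round(3),len(s),np.median(s,0).round(4),s.min(0).round(4),s.max(0).round(4))
```

```text
t 4.05 tcp [ 0.5984 -0.0233  0.4294] op 0.0685 F [0.  0.3 0.7]
toolx [ 0.0152 -0.003  -0.9999] jaw [ 0.2652 -0.9642  0.0069] grasp [ 0.6008 -0.0237  0.2744] q [-0.163 -0.026  1.651 -0.     1.501  1.139]
0.2627911801887908
0.26 18 [ 0.6226 -0.0566  0.2679] [ 0.6145 -0.0615  0.2628] [ 0.6242 -0.053   0.2697]
0.27 83 [ 0.6221 -0.0594  0.2756] [ 0.6096 -0.0702  0.2701] [ 0.625  -0.0528  0.28  ]
0.28 96 [ 0.6216 -0.0605  0.285 ] [ 0.6087 -0.0704  0.2801] [ 0.6253 -0.0527  0.2898]
0.29 98 [ 0.6216 -0.0609  0.2947] [ 0.6116 -0.0696  0.29  ] [ 0.6246 -0.0527  0.2996]
0.2632514253160049
0.26 40 [0.5993 0.0122 0.2672] [0.5854 0.0081 0.2633] [0.6046 0.0229 0.2699]
0.27 92 [0.5987 0.0153 0.2752] [0.5849 0.0081 0.2705] [0.6047 0.0241 0.2799]
0.28 107 [0.5981 0.0164 0.2847] [0.5849 0.0082 0.28  ] [0.6043 0.0253 0.29  ]
0.29 112 [0.598  0.0164 0.2949] [0.5845 0.0083 0.29  ] [0.6057 0.0252 0.3   ]
```

>>> carry_out([
  [[0.03,0.15,0],[0.28,-0.24,-0.4],0.8],
  [[0,0,0],[0,0,-0.8],0.8],
  [[0,0,0],[0,0,-0.8],0.8],
  [[0,0,0],[0,0,-0.8],0.8],
  [[0,0,0],[0,0,-0.6],0.8],
  [[0,0,0],[0,0,0],0.8],
])

```text
t: 4.65
tool_pos: [0.6025, -0.0307, 0.3528]
tool_rot: [1.01, 1.328, -1.015]
contact_force: [-0.7, -0.0, 0.2]
opening: 0.0682
```

Run:
```python
from h import *
p,d=get_image('scene'); cv2.imwrite('pics/scene2.png',p[60:360,150:500])
turn(np.deg2rad(-75))
```

```text
t 4.70 tcp [ 0.6027 -0.0307  0.3537] op 0.0679 F [-0.5  0.8 -1.4]
toolx [-4.6e-03  4.0e-04 -1.0e+00] jaw [ 0.2617 -0.9652 -0.0016] grasp [ 0.602  -0.0307  0.1987] q [-0.174  0.039  1.713 -0.     1.394  1.132]
turn units [-0.004 -0.046 -0.03 ]
turn units [ 7.2000e-02 -7.0000e-03  3.1386e+01]
```

View pics/scene2.png

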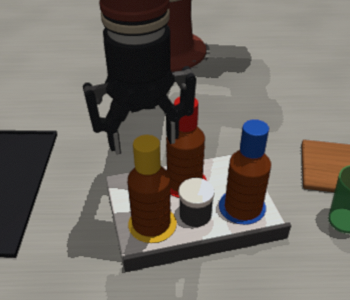

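>>> carry_out([
  [[0,-0.05,0],[0.05,0.1,-0.7],0.8],
  [[0,0,0],[0,0,-0.75],0.8],
  [[0,0,0],[0,0,0],0.8],
  [[0,0,0],[0,0,0],0.3],
  [[0,0,0],[0,0,0],0.3],
  [[0,0,0],[0,0,0],0.3],
  [[0,0,0],[0,0,0],0.3],
  [[0,0,0],[0,0,0],0.3],
])

```text
t: 5.5
tool_pos: [0.6042, -0.0282, 0.3238]
tool_rot: [1.013, 1.32, -1.009]
contact_force: [0.7, 0.0, -1.9]
opening: 0.0367
```

Run:
```python
from h import *
turn(np.deg2rad(-75))
p,d=get_image('scene'); P=cloud('scene',d); print(topfit(P,hsvmask(p,'yellow'),.191))
cv2.imwrite('pics/scene3.png',p[60:360,150:500])
```

```text
t 5.50 tcp [ 0.6042 -0.0282  0.3238] op 0.0367 F [ 0.7  0.  -1.9]
toolx [ 3.9e-03  1.0e-04 -1.0e+00] jaw [ 2.623e-01 -9.650e-01  9.000e-04] grasp [ 0.6048 -0.0281  0.1688] q [-1.700e-01  6.700e-02  1.736e+00  1.000e-03  1.335e+00  1.136e+00]
turn units [-0.001  0.039 -0.036]
turn units [-6.100e-02 -2.000e-03  3.138e+01]
[ 6.06273083e-01 -2.75852058e-02  6.04785860e-01 -2.77243517e-02
  1.85609292e-02  1.91328053e-01  3.34000000e+02]
```

View pics/scene3.png

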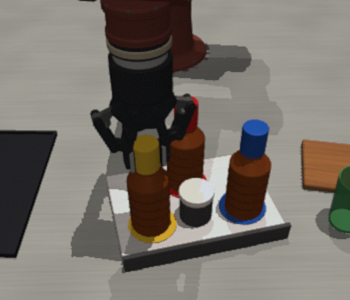

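>>> carry_out([
  [[0,0,0],[0,0,0],0.3],
  [[0,0.04,0],[0,0,0.3],0.3],
  [[0,0,0],[0,0,0.6],0.3],
  [[0,0,0],[0,0,0.8],0.3],
  [[0,0,0],[0,0,0.8],0.3],
  [[0,0,0],[0,-0.2,0.4],0.3],
  [[0,0,0],[0,-0.4,0],0.3],
  [[0,0,0],[0,-0.6,0],0.3],
], squeeze=60)

```text
t: 6.35
tool_pos: [0.604, -0.0527, 0.3889]
tool_rot: [1.01, 1.321, -1.009]
contact_force: [-0.4, -0.7, -3.2]
opening: 0.0369
```

Run:
```python
from h import *
turn(np.deg2rad(-75))
p,d=get_image('scene')
cv2.imwrite('pics/scene4.png',p[60:360,150:500])
```

```text
t 6.35 tcp [ 0.604  -0.0527  0.3889] op 0.0369 F [-0.4 -0.7 -3.2]
toolx [ 2.4e-03 -8.0e-04 -1.0e+00] jaw [ 0.2642 -0.9645  0.0014] grasp [ 0.6043 -0.0528  0.2339] q [-0.21   0.018  1.675 -0.     1.446  1.094]
turn units [ 0.008  0.024 -0.056]
turn units [-3.700e-02  1.300e-02  3.136e+01]
```

View pics/scene4.png

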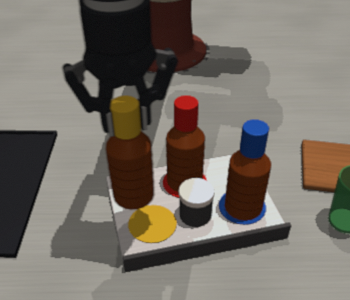

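>>> carry_out([
  [[0,0.02,0],[-0.05,-0.8,0],0.3],
  [[0,0,0],[-0.05,-0.9,0],0.3],
  [[0,0,0],[-0.05,-0.9,0],0.3],
  [[0,0,0],[-0.05,-0.9,0],0.3],
  [[0,0,0],[-0.05,-0.9,0],0.3],
  [[0,0,0],[-0.05,-0.9,0],0.3],
  [[0,0,0],[-0.05,-0.9,0],0.3],
  [[0,0,0],[-0.05,-0.9,0],0.3],
])

```text
t: 7.2
tool_pos: [0.5925, -0.2093, 0.3808]
tool_rot: [1.008, 1.332, -1.022]
contact_force: [0.2, 1.0, -3.9]
opening: 0.0366
```

>>> carry_out([
  [[0,0,0],[-0.05,-0.9,0],0.3],
  [[0,0,0],[-0.05,-0.8,0],0.3],
  [[0,0,0],[-0.05,-0.7,0],0.3],
  [[0,0,0],[-0.05,-0.6,0],0.3],
  [[0,0,0],[0,-0.4,0],0.3],
  [[0,0,0],[0,-0.2,0],0.3],
  [[0,0,0],[0,0,0],0.3],
])

```text
t: 7.9
tool_pos: [0.5865, -0.291, 0.3777]
tool_rot: [1.011, 1.335, -1.027]
contact_force: [0.2, -0.3, -3.5]
opening: 0.0365
```

Run:
```python
from h import *
turn(np.deg2rad(-75))
for n in('scene','top'):
    p,d=get_image(n); cv2.imwrite(f'pics/{n}5.png',p); P=cloud(n,d)
    m=hsvmask(p,'yellow'); print(n,'coaster',topfit(P,m,.023), 'cap',topfit(P,m,.236))
```

```text
t 7.90 tcp [ 0.5865 -0.291   0.3777] op 0.0365 F [ 0.2 -0.3 -3.5]
toolx [-0.0174  0.0011 -0.9998] jaw [ 0.2552 -0.9669 -0.0055] grasp [ 0.5838 -0.2908  0.2228] q [-0.573  0.142  1.562 -0.009  1.452  0.741]
turn units [-0.011 -0.174  0.036]
turn units [-2.7300e-01  1.7000e-02 -3.1378e+01]
scene coaster [ 6.07862916e-01 -2.53042322e-02  6.06439412e-01 -2.53482908e-02
  3.96682955e-02  2.33031320e-02  1.36800000e+03] cap [ 0.59022205 -0.29191964  0.58640766 -0.29136679  0.01470048  0.24365212
 13.        ]
top coaster [ 6.01214461e-01 -2.65443426e-02  6.01387799e-01 -2.65660193e-02
  3.84894945e-02  2.38023376e-02  1.42700000e+03] cap None
```

View pics/scene5.png

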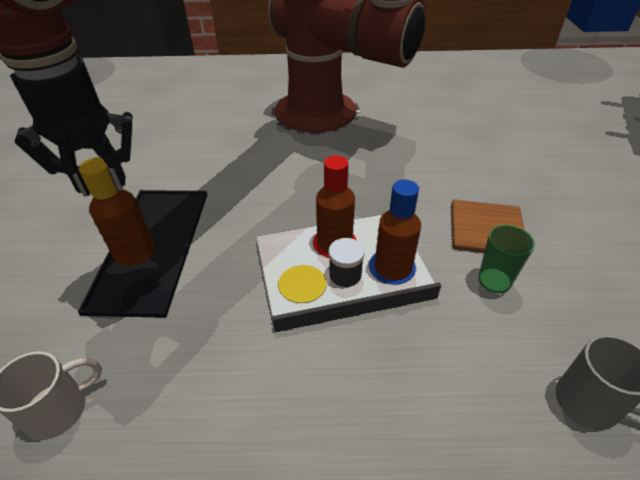

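View pics/top5.png

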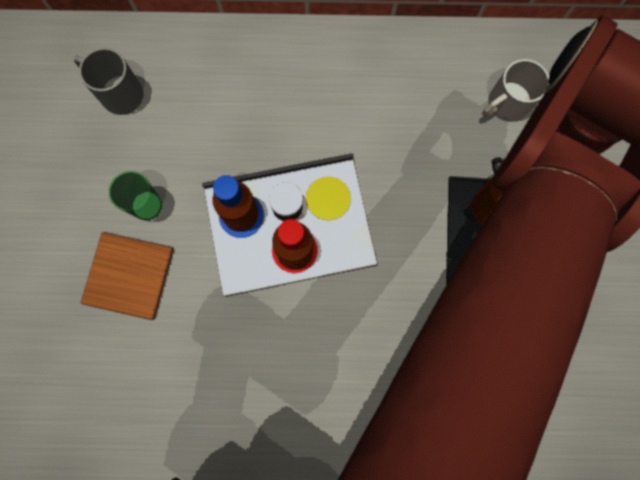

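>>> carry_out([
  [[0,-0.17,0.04],[0.1,-0.4,0],0.3],
  [[0,0,0],[0.1,-0.4,-0.3],0.3],
  [[0,0,0],[0,0,-0.7],0.3],
  [[0,0,0],[0,0,-0.8],0.3],
  [[0,0,0],[0,0,-0.7],0.3],
  [[0,0,0],[0,0,-0.4],0.3],
  [[0,0,0],[0,0,0],0.3],
])

```text
t: 8.7
tool_pos: [0.5906, -0.3053, 0.3123]
tool_rot: [1.013, 1.327, -1.01]
contact_force: [-0.4, 0.5, -3.3]
opening: 0.0363
```

Run:
```python
from h import *
turn(np.deg2rad(-75))
```

```text
t 8.70 tcp [ 0.5906 -0.3053  0.3123] op 0.0363 F [-0.4  0.5 -3.3]
toolx [-0.002   0.0039 -1.    ] jaw [ 0.2626 -0.9649 -0.0043] grasp [ 0.5903 -0.3048  0.1573] q [-0.589  0.214  1.593  0.002  1.338  0.715]
turn units [-0.039 -0.02  -0.039]
turn units [ 3.1000e-02 -6.1000e-02  3.1377e+01]
```

>>> carry_out([
  [[-0.04,-0.02,0],[0,0,-0.15],0.3],
  [[0,0,0],[0,0,-0.1],0.3],
  [[0,0,0],[0,0,0],0.3],
])

```text
t: 9.0
tool_pos: [0.5907, -0.3051, 0.3069]
tool_rot: [1.011, 1.323, -1.011]
contact_force: [0.2, 0.3, -2.4]
opening: 0.0369
```

>>> carry_out([
  [[0,0,0],[0,0,-0.06],0.3],
  [[0,0,0],[0,0,0],0.3],
])

```text
t: 9.2
tool_pos: [0.591, -0.3053, 0.3069]
tool_rot: [1.01, 1.321, -1.011]
contact_force: [-0.2, 0.0, -3.5]
opening: 0.0365
```

>>> carry_out([
  [[0,0,0],[0,0,-0.1],0.3],
  [[0,0,0],[0,0,0],0.3],
])

```text
t: 9.4
tool_pos: [0.5914, -0.3055, 0.3063]
tool_rot: [1.01, 1.318, -1.01]
contact_force: [0.3, -0.0, -3.3]
opening: 0.0365
```

>>> carry_out([
  [[0,0,0],[0,0,-0.12],0.3],
  [[0,0,0],[0,0,0],0.3],
])

```text
t: 9.6
tool_pos: [0.5919, -0.3057, 0.3063]
tool_rot: [1.01, 1.316, -1.009]
contact_force: [0.2, 0.6, -3.0]
opening: 0.0368
```

>>> carry_out([
  [[0,0,0],[0,0,-0.2],0.3],
  [[0,0,0],[0,0,-0.1],0.3],
])

```text
t: 9.8
tool_pos: [0.593, -0.3059, 0.3058]
tool_rot: [1.011, 1.312, -1.007]
contact_force: [-3.2, 1.7, 2.8]
opening: 0.0365
```

Run:
```python
from h import *
turn(np.deg2rad(-75))
n='scene'
p,d=get_image(n); cv2.imwrite(f'pics/{n}6.png',cv2.resize(p[130:330,60:300],None,fx=3,fy=3)[:600,:800])
```

```text
t 9.80 tcp [ 0.593  -0.3059  0.3058] op 0.0365 F [-3.2  1.7  2.8]
toolx [ 0.01   -0.0051 -0.9999] jaw [ 0.2631 -0.9647  0.0075] grasp [ 0.5945 -0.3067  0.1508] q [-5.880e-01  2.220e-01  1.596e+00  1.000e-03  1.312e+00  7.160e-01]
turn units [ 0.051  0.1   -0.045]
turn units [-0.156  0.08  31.37 ]
```

View pics/scene6.png

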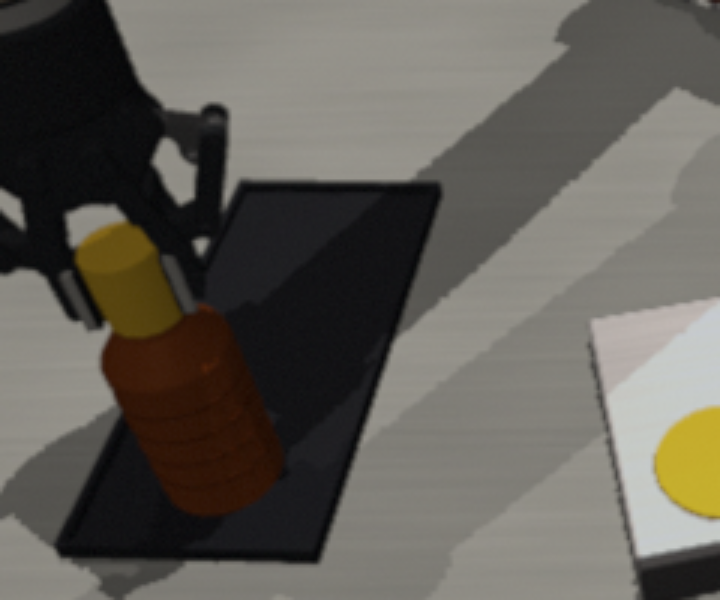

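>>> carry_out([
  [[0,0,0],[0,0,0],0.5],
  [[0,0,0],[0,0,0],0.7],
  [[0,0,0],[0,0,0],0.8],
  [[0.05,0.1,-0.05],[0,0,0.3],0.8],
  [[0,0,0],[0,0,0.7],0.8],
  [[0,0,0],[0,0,0.9],0.8],
  [[0,0,0],[0,0,0.9],0.8],
  [[0,0,0],[0,0,0.9],0.8],
])

```text
t: 10.65
tool_pos: [0.5924, -0.3059, 0.3813]
tool_rot: [1.015, 1.325, -1.017]
contact_force: [-0.6, -0.1, 0.1]
opening: 0.0681
```

Run:
```python
from h import *
turn(np.deg2rad(-75))
n='scene'
p,d=get_image(n); cv2.imwrite(f'pics/{n}7.png',cv2.resize(p[130:330,60:300],None,fx=3,fy=3)[:600,:800])
P=cloud(n,d); print(topfit(P,hsvmask(p,'yellow'),.173))
print(topfit(P,hsvmask(p,'red'),.191))
```

```text
t 10.65 tcp [ 0.5924 -0.3059  0.3813] op 0.0681 F [-0.6 -0.1  0.1]
toolx [-0.0039  0.0016 -1.    ] jaw [ 0.2576 -0.9662 -0.0026] grasp [ 0.5918 -0.3057  0.2263] q [-5.880e-01  1.650e-01  1.532e+00 -1.000e-03  1.450e+00  7.220e-01]
turn units [-0.016 -0.039  0.013]
turn units [-6.1000e-02  2.6000e-02 -3.1403e+01]
[ 5.95446321e-01 -3.06768853e-01  5.95500886e-01 -3.07284415e-01
  1.86519381e-02  1.73216466e-01  3.10000000e+02]
[5.11777693e-01 3.10167299e-02 5.10639846e-01 3.06839421e-02
 1.82066746e-02 1.91156974e-01 2.58000000e+02]
```

View pics/scene7.png

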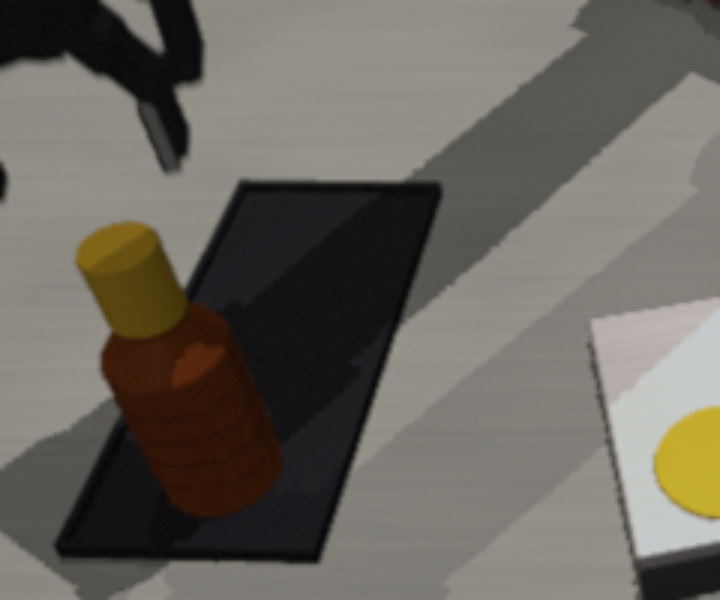

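>>> carry_out([
  [[0,0,0],[-0.1,0.5,0.1],0.8],
  [[0,0,0],[-0.24,1,0.1],0.8],
  [[0,0,0],[-0.24,1,0],0.8],
  [[0,0,0],[-0.24,1,0],0.8],
  [[0,0,0],[-0.24,1,0],0.8],
  [[0,0,0],[-0.24,1,0],0.8],
  [[0,0,0],[-0.24,1,0],0.8],
  [[0,0,0],[-0.24,1,0],0.8],
])

```text
t: 11.5
tool_pos: [0.5544, -0.1487, 0.3906]
tool_rot: [1.017, 1.317, -1.017]
contact_force: [-0.7, 0.8, 0.1]
opening: 0.068
```

>>> carry_out([
  [[0,0,0],[-0.24,1,0],0.8],
  [[0,0,0],[-0.24,1,0],0.8],
  [[0,0,0],[-0.24,1,0],0.8],
  [[0,0,0],[-0.24,1,0],0.8],
  [[0,0,0],[-0.24,1,0],0.8],
  [[0,0,0],[-0.24,0.9,0],0.8],
  [[0,0,0],[-0.2,0.6,0],0.8],
  [[0,0,0],[-0.1,0.4,0],0.8],
])

```text
t: 12.3
tool_pos: [0.514, 0.0025, 0.3886]
tool_rot: [1.015, 1.321, -1.015]
contact_force: [0.1, 1.0, 0.6]
opening: 0.0681
```

Run:
```python
from h import *
turn(np.deg2rad(-75))
```

```text
t 12.30 tcp [0.514  0.0025 0.3886] op 0.0681 F [0.1 1.  0.6]
toolx [-1.e-04 -2.e-04 -1.e+00] jaw [ 2.581e-01 -9.661e-01  2.000e-04] grasp [0.514  0.0025 0.2336] q [-0.14  -0.207  1.885 -0.     1.463  1.17 ]
turn units [ 0.002 -0.001  0.008]
turn units [-1.0000e-03 -3.0000e-03 -3.1408e+01]
```

>>> carry_out([
  [[0,0,0],[-0.1,0.7,0],0.8],
  [[0,0,0],[0,0.4,0],0.8],
  [[0,0,0],[0,0.2,0],0.8],
  [[0,0,0],[0,0,0],0.8],
])

```text
t: 12.7
tool_pos: [0.5116, 0.0313, 0.3885]
tool_rot: [1.014, 1.321, -1.015]
contact_force: [0.5, 0.2, 0.6]
opening: 0.0681
```

Run:
```python
from h import *
turn(np.deg2rad(-75))
n='scene'
p,d=get_image(n); cv2.imwrite(f'pics/{n}8.png',cv2.resize(p[130:330,200:440],None,fx=3,fy=3)[:600,:800])
```

```text
t 12.70 tcp [0.5116 0.0313 0.3885] op 0.0681 F [0.5 0.2 0.6]
toolx [ 1.e-04 -6.e-04 -1.e+00] jaw [ 2.587e-01 -9.660e-01  6.000e-04] grasp [0.5116 0.0312 0.2335] q [-8.400e-02 -2.100e-01  1.888e+00 -1.000e-03  1.463e+00  1.225e+00]
turn units [0.006 0.001 0.002]
turn units [ 2.0000e-03 -9.0000e-03 -3.1414e+01]
```

View pics/scene8.png

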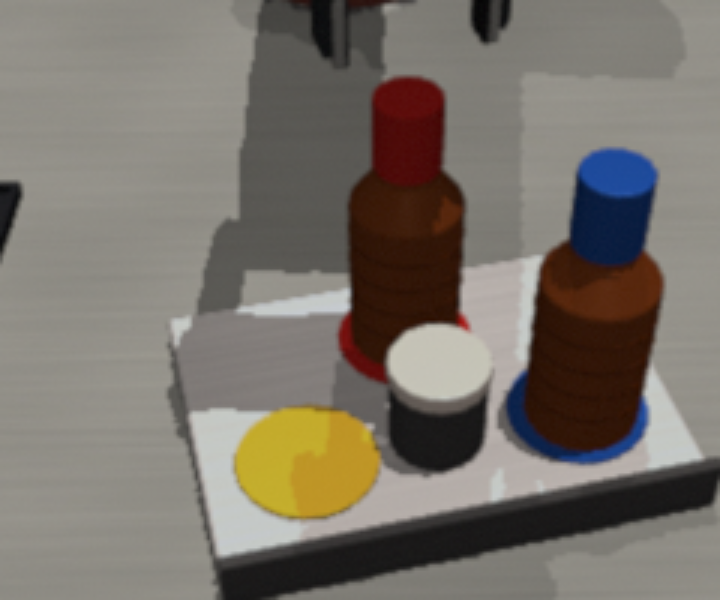

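Gripper straddles the red cap (fingers left and right of it at the top edge). Descend and close.

>>> carry_out([
  [[0,0,0],[0,0,-0.4],0.8],
  [[0,0,0],[0,0,-0.8],0.8],
  [[0,0,0],[0,0,-0.8],0.8],
  [[0,0,0],[0,0,-0.7],0.8],
  [[0,0,0],[0,0,-0.4],0.8],
  [[0,0,0],[0,0,0],0.8],
])

```text
t: 13.35
tool_pos: [0.5111, 0.0292, 0.3191]
tool_rot: [1.015, 1.322, -1.02]
contact_force: [-0.1, 0.4, 0.5]
opening: 0.0684
```

>>> carry_out([
  [[0,0,0],[0,0.05,0.25],0.8],
  [[0,0,0],[0,0,0],0.3],
  [[0,0,0],[0,0,0],0.3],
  [[0,0,0],[0,0,0],0.3],
  [[0,0,0],[0,0,0],0.3],
  [[0,0,0],[0,0,0],0.3],
])

```text
t: 13.95
tool_pos: [0.5115, 0.0302, 0.326]
tool_rot: [1.016, 1.32, -1.018]
contact_force: [-0.0, -0.0, -1.4]
opening: 0.0366
```

Run:
```python
from h import *
turn(np.deg2rad(-75))
n='scene'
p,d=get_image(n); P=cloud(n,d); print(topfit(P,hsvmask(p,'red'),.191))
```

```text
t 13.95 tcp [0.5115 0.0302 0.326 ] op 0.0366 F [-0.  -0.  -1.4]
toolx [-9.0e-04 -1.2e-03 -1.0e+00] jaw [ 2.552e-01 -9.669e-01  9.000e-04] grasp [0.5114 0.03   0.171 ] q [-8.600e-02 -1.580e-01  1.950e+00 -1.000e-03  1.351e+00  1.227e+00]
turn units [ 0.012 -0.009  0.038]
turn units [-1.4000e-02 -1.9000e-02 -3.1378e+01]
None
```

>>> carry_out([
  [[0,0,0],[0,0,0.3],0.3],
  [[0,0,0],[0,0,0.6],0.3],
  [[0,0,0],[0,0,0.8],0.3],
  [[0,0,0],[-0.05,-0.1,0.8],0.3],
  [[0,0,0],[-0.1,-0.3,0.3],0.3],
  [[0,0,0],[-0.2,-0.6,0],0.3],
  [[0,0,0],[-0.33,-0.9,0],0.3],
  [[0,0,0],[-0.33,-0.9,0],0.3],
])

```text
t: 14.8
tool_pos: [0.4899, -0.0274, 0.3868]
tool_rot: [1.013, 1.321, -1.015]
contact_force: [-0.0, -0.3, -2.1]
opening: 0.0369
```

>>> carry_out([
  [[0,0,0],[-0.33,-0.9,0],0.3],
  [[0,0,0],[-0.33,-0.9,0],0.3],
  [[0,0,0],[-0.33,-0.9,0],0.3],
  [[0,0,0],[-0.33,-0.9,0],0.3],
  [[0,0,0],[-0.33,-0.9,0],0.3],
  [[0,0,0],[-0.33,-0.9,0],0.3],
  [[0,0,0],[-0.33,-0.9,0],0.3],
  [[0,0,0],[-0.33,-0.9,0],0.3],
])

```text
t: 15.6
tool_pos: [0.4295, -0.182, 0.3815]
tool_rot: [1.013, 1.326, -1.023]
contact_force: [1.0, -0.1, -1.9]
opening: 0.0367
```

>>> carry_out([
  [[0,0,0],[-0.25,-0.9,0],0.3],
  [[0,0,0],[-0.25,-0.9,0],0.3],
  [[0,0,0],[-0.25,-0.9,0],0.3],
  [[0,0,0],[-0.2,-0.9,0],0.3],
  [[0,0,0],[-0.2,-0.8,0],0.3],
  [[0,0,0],[-0.1,-0.6,0],0.3],
  [[0,0,0],[0,-0.4,0],0.3],
  [[0,0,0],[0,-0.2,0],0.3],
])

```text
t: 16.4
tool_pos: [0.3966, -0.3032, 0.3765]
tool_rot: [1.019, 1.331, -1.031]
contact_force: [0.8, 1.6, -2.1]
opening: 0.0367
```

Run:
```python
from h import *
turn(np.deg2rad(-75))
for n in('scene','top'):
    p,d=get_image(n); cv2.imwrite(f'pics/{n}9.png',p); P=cloud(n,d)
    m=hsvmask(p,'red'); print(n,'coaster',topfit(P,m,.023))
```

```text
t 16.40 tcp [ 0.3966 -0.3032  0.3765] op 0.0367 F [ 0.8  1.6 -2.1]
toolx [-0.0153  0.0021 -0.9999] jaw [ 0.2474 -0.9689 -0.0059] grasp [ 0.3942 -0.3029  0.2215] q [-0.8   -0.233  1.927 -0.01   1.459  0.522]
turn units [-0.021 -0.153  0.117]
turn units [ -0.239   0.032 -31.298]
scene coaster [5.04482282e-01 2.15084816e-02 5.12782633e-01 3.07249557e-02
 3.78561430e-02 2.32959449e-02 5.43000000e+02]
top coaster [5.07554011e-01 2.98807068e-02 5.08007944e-01 2.97793243e-02
 3.71154957e-02 2.38611820e-02 1.41600000e+03]
```

View pics/scene9.png

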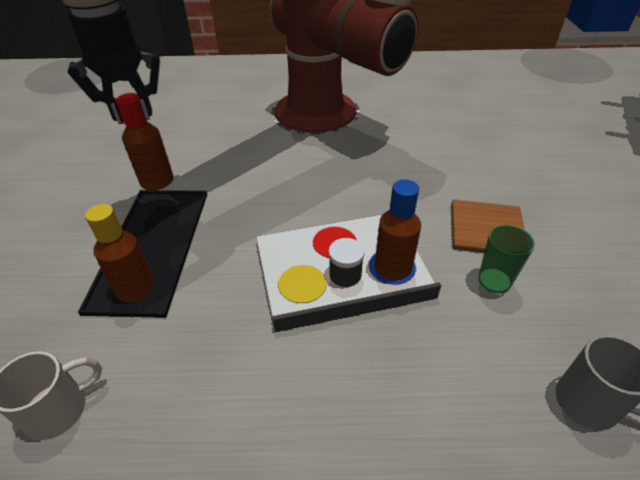

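>>> carry_out([
  [[-0.02,-0.15,0.12],[0.1,0,-0.3],0.3],
  [[0,0,0],[0,0,-0.7],0.3],
  [[0,0,0],[0,0,-0.8],0.3],
  [[0,0,0],[0,0,-0.7],0.3],
  [[0,0,0],[0,0,-0.4],0.3],
  [[0,0,0],[0,0,0],0.3],
])

```text
t: 17.1
tool_pos: [0.3994, -0.2998, 0.3125]
tool_rot: [1.011, 1.326, -1.008]
contact_force: [-0.0, 0.1, -2.3]
opening: 0.0367
```

Run:
```python
from h import *
turn(np.deg2rad(-75))
```

```text
t 17.10 tcp [ 0.3994 -0.2998  0.3125] op 0.0367 F [-0.   0.1 -2.3]
toolx [ 0.      0.0025 -1.    ] jaw [ 0.2647 -0.9643 -0.0024] grasp [ 0.3994 -0.2994  0.1575] q [-0.793 -0.177  1.99   0.002  1.33   0.509]
turn units [-0.025  0.    -0.061]
turn units [-0.    -0.038 31.355]
```

>>> carry_out([
  [[-0.02,0,0],[0,0,-0.2],0.3],
  [[0,0,0],[0,0,-0.1],0.3],
])

```text
t: 17.3
tool_pos: [0.3999, -0.2999, 0.3076]
tool_rot: [1.01, 1.324, -1.009]
contact_force: [-2.4, 4.0, 10.3]
opening: 0.0362
```

>>> carry_out([
  [[0,0,0],[0,0,0],0.5],
  [[0,0,0],[0,0,0],0.7],
  [[0,0,0],[0,0,0],0.8],
  [[0,0,0],[0,0,0.4],0.8],
  [[0,0,0],[0,0,0.8],0.8],
  [[0,0,0],[0,0,1],0.8],
  [[0,0,0],[0,0,1],0.8],
  [[0,0,0],[0,0,0.7],0.8],
])

```text
t: 18.1
tool_pos: [0.4, -0.3003, 0.391]
tool_rot: [1.009, 1.32, -1.009]
contact_force: [-0.6, -0.0, -0.4]
opening: 0.0686
```

Run:
```python
from h import *
turn(np.deg2rad(-75))
n='scene'
p,d=get_image(n); cv2.imwrite(f'pics/{n}10.png',p)
P=cloud(n,d); 
for c in('yellow','red'): print(topfit(P,hsvmask(p,c),.173))
print(topfit(P,hsvmask(p,'blue'),.191))
```

```text
t 18.10 tcp [ 0.4    -0.3003  0.391 ] op 0.0686 F [-0.6 -0.  -0.4]
toolx [ 0.0027 -0.0024 -1.    ] jaw [ 0.2647 -0.9643  0.0031] grasp [ 0.4004 -0.3007  0.236 ] q [-0.793 -0.245  1.913  0.     1.47   0.51 ]
turn units [ 0.024  0.027 -0.061]
turn units [-0.043  0.038 31.355]
[ 5.95960621e-01 -3.05638776e-01  5.95164597e-01 -3.05860817e-01
  1.88122615e-02  1.73015048e-01  3.58000000e+02]
None
[5.75916548e-01 1.26504257e-01 5.75220048e-01 1.27113968e-01
 1.82404537e-02 1.91149858e-01 3.37000000e+02]
```

View pics/scene10.png

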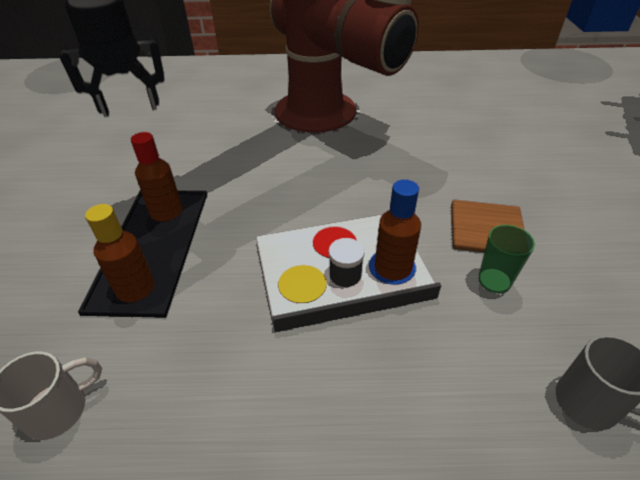

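>>> carry_out([
  [[0.02,0.03,-0.06],[0.2,0.5,0.1],0.8],
  [[0,0,0],[0.41,1,0],0.8],
  [[0,0,0],[0.41,1,0],0.8],
  [[0,0,0],[0.41,1,0],0.8],
  [[0,0,0],[0.41,1,0],0.8],
  [[0,0,0],[0.41,1,0],0.8],
  [[0,0,0],[0.41,1,0],0.8],
  [[0,0,0],[0.41,1,0],0.8],
])

```text
t: 18.95
tool_pos: [0.4626, -0.1425, 0.3915]
tool_rot: [1.019, 1.323, -1.02]
contact_force: [-0.2, -0.3, -0.5]
opening: 0.0684
```

>>> carry_out([
  [[0,0,0],[0.41,1,0],0.8],
  [[0,0,0],[0.41,1,0],0.8],
  [[0,0,0],[0.41,1,0],0.8],
  [[0,0,0],[0.41,1,0],0.8],
  [[0,0,0],[0.41,1,0],0.8],
  [[0,0,0],[0.41,1,0],0.8],
  [[0,0,0],[0.41,1,0],0.8],
  [[0,0,0],[0.41,1,0],0.8],
])

```text
t: 19.75
tool_pos: [0.5278, 0.0308, 0.3831]
tool_rot: [1.016, 1.338, -1.025]
contact_force: [0.5, -0.7, 0.6]
opening: 0.0686
```

>>> carry_out([
  [[0,0,0],[0.5,1,0.2],0.8],
  [[0,0,0],[0.5,1,0.1],0.8],
  [[0,0,0],[0.5,0.9,0],0.8],
  [[0,0,0],[0.4,0.7,0],0.8],
  [[0,0,0],[0.25,0.4,0],0.8],
  [[0,0,0],[0.1,0.2,0],0.8],
  [[0,0,0],[0,0,0],0.8],
])

```text
t: 20.45
tool_pos: [0.5723, 0.1243, 0.3828]
tool_rot: [1.009, 1.349, -1.029]
contact_force: [0.4, -0.2, 0.1]
opening: 0.0682
```

Run:
```python
from h import *
turn(np.deg2rad(-75))
```

```text
t 20.45 tcp [0.5723 0.1243 0.3828] op 0.0682 F [ 0.4 -0.2  0.1]
toolx [-0.0289  0.007  -0.9996] jaw [ 0.2574 -0.9662 -0.0142] grasp [0.5678 0.1254 0.2279] q [ 0.085 -0.019  1.722  0.009  1.466  1.394]
turn units [-0.07  -0.29   0.012]
turn units [ -0.455   0.11  -31.4  ]
```

>>> carry_out([
  [[-0.07,-0.29,0],[0.15,0.1,0],0.8],
  [[0,0,0],[0,0,-0.5],0.8],
  [[0,0,0],[0,0,-0.8],0.8],
  [[0,0,0],[0,0,-0.8],0.8],
  [[0,0,0],[0,0,-0.5],0.8],
  [[0,0,0],[0,0,0],0.8],
])

```text
t: 21.05
tool_pos: [0.5742, 0.1241, 0.3245]
tool_rot: [1.016, 1.319, -1.019]
contact_force: [-0.2, -0.9, -0.3]
opening: 0.0688
```

Run:
```python
from h import *
turn(np.deg2rad(-75))
```

```text
t 21.05 tcp [0.5742 0.1241 0.3245] op 0.0688 F [-0.2 -0.9 -0.3]
toolx [-5.0e-04 -1.7e-03 -1.0e+00] jaw [ 0.2544 -0.9671  0.0016] grasp [0.5741 0.1239 0.1695] q [ 0.087  0.027  1.777 -0.002  1.339  1.401]
turn units [ 0.017 -0.005  0.045]
turn units [-7.000e-03 -2.700e-02 -3.137e+01]
```

>>> carry_out([
  [[0,0,0],[0.05,0.1,0],0.8],
  [[0,0,0],[0,0,0],0.3],
  [[0,0,0],[0,0,0],0.3],
  [[0,0,0],[0,0,0],0.3],
  [[0,0,0],[0,0,0],0.3],
  [[0,0,0],[0,0,0],0.3],
])

```text
t: 21.65
tool_pos: [0.5754, 0.1263, 0.3246]
tool_rot: [1.016, 1.319, -1.019]
contact_force: [-0.8, 0.5, -2.3]
opening: 0.0367
```

Run:
```python
from h import *
turn(np.deg2rad(-75))
n='scene'
p,d=get_image(n); P=cloud(n,d); print(topfit(P,hsvmask(p,'blue'),.191))
```

```text
t 21.65 tcp [0.5754 0.1263 0.3246] op 0.0367 F [-0.8  0.5 -2.3]
toolx [-2.0e-04 -1.7e-03 -1.0e+00] jaw [ 0.2545 -0.9671  0.0016] grasp [0.5753 0.1261 0.1696] q [ 0.09   0.03   1.773 -0.002  1.339  1.404]
turn units [ 0.017 -0.002  0.045]
turn units [-4.0000e-03 -2.7000e-02 -3.1371e+01]
[5.78833165e-01 1.28300086e-01 5.77559292e-01 1.27221227e-01
 1.72541216e-02 1.91557547e-01 2.29000000e+02]
```

>>> carry_out([
  [[0,0,0],[0,0,0.3],0.3],
  [[0,0,0],[0,0,0.6],0.3],
  [[0,0,0],[0,0,0.9],0.3],
  [[0,0,0],[0,0,0.9],0.3],
  [[0,0,0],[0,0,0.9],0.3],
  [[0,0,0],[0,0,0.9],0.3],
  [[0,0,0],[0,0,0.6],0.3],
  [[0,0,0],[0,0,0.3],0.3],
])

```text
t: 22.5
tool_pos: [0.5742, 0.1261, 0.4408]
tool_rot: [1.016, 1.319, -1.019]
contact_force: [-0.4, 0.9, -2.7]
opening: 0.0365
```

>>> carry_out([
  [[0,0,0],[-0.05,-0.3,0],0.3],
  [[0,0,0],[-0.12,-0.6,0.1],0.3],
  [[0,0,0],[-0.17,-0.9,0.1],0.3],
  [[0,0,0],[-0.17,-0.9,0],0.3],
  [[0,0,0],[-0.17,-0.9,0],0.3],
  [[0,0,0],[-0.17,-0.9,0],0.3],
  [[0,0,0],[-0.17,-0.9,0],0.3],
  [[0,0,0],[-0.17,-0.9,0],0.3],
])

```text
t: 23.3
tool_pos: [0.5469, -0.0077, 0.439]
tool_rot: [1.01, 1.327, -1.025]
contact_force: [0.4, 0.2, -3.3]
opening: 0.0368
```

>>> carry_out([
  [[0,0,0],[-0.17,-0.9,0],0.3],
  [[0,0,0],[-0.17,-0.9,0],0.3],
  [[0,0,0],[-0.17,-0.9,0],0.3],
  [[0,0,0],[-0.17,-0.9,0],0.3],
  [[0,0,0],[-0.17,-0.9,0],0.3],
  [[0,0,0],[-0.17,-0.9,0],0.3],
  [[0,0,0],[-0.17,-0.9,0],0.3],
  [[0,0,0],[-0.17,-0.9,0],0.3],
])

```text
t: 24.1
tool_pos: [0.5129, -0.1636, 0.4284]
tool_rot: [1.009, 1.342, -1.039]
contact_force: [1.1, 0.4, -2.1]
opening: 0.0365
```

>>> carry_out([
  [[0,-0.1,0],[-0.12,-0.9,0],0.3],
  [[0,-0.1,0],[-0.12,-0.9,0],0.3],
  [[0,-0.1,0],[-0.12,-0.9,0],0.3],
  [[0,0,0],[-0.12,-0.9,0],0.3],
  [[0,0,0],[-0.12,-0.9,0],0.3],
  [[0,0,0],[-0.12,-0.8,0],0.3],
  [[0,0,0],[-0.08,-0.6,0],0.3],
  [[0,0,0],[0,-0.3,0],0.3],
])

```text
t: 24.9
tool_pos: [0.4893, -0.2985, 0.419]
tool_rot: [1.026, 1.33, -1.03]
contact_force: [0.5, 0.5, -2.8]
opening: 0.0364
```

Run:
```python
from h import *
turn(np.deg2rad(-75))
for n in('scene','top'):
    p,d=get_image(n); cv2.imwrite(f'pics/{n}11.png',p); P=cloud(n,d)
    m=hsvmask(p,'blue'); print(n,'coaster',topfit(P,m,.023))
```

```text
t 24.90 tcp [ 0.4893 -0.2985  0.419 ] op 0.0364 F [ 0.5  0.5 -2.8]
toolx [-0.0124  0.0066 -0.9999] jaw [ 0.2437 -0.9698 -0.0094] grasp [ 0.4874 -0.2975  0.264 ] q [-0.677 -0.075  1.716 -0.003  1.515  0.648]
turn units [-0.065 -0.125  0.156]
turn units [ -0.195   0.101 -31.259]
scene coaster [5.74078806e-01 1.25206641e-01 5.73122740e-01 1.25959590e-01
 3.93501110e-02 2.34113964e-02 1.22300000e+03]
top coaster [5.67269561e-01 1.24015795e-01 5.67544460e-01 1.24239124e-01
 3.83564681e-02 2.37545764e-02 1.44000000e+03]
```

View pics/scene11.png

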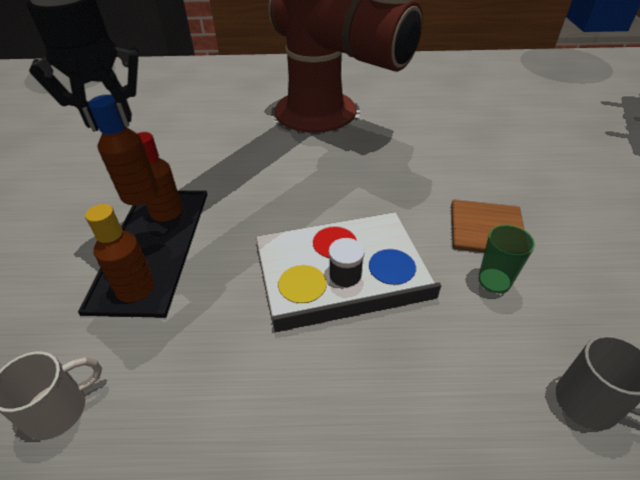

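>>> carry_out([
  [[-0.06,-0.12,0.15],[0.4,-0.2,0],0.3],
  [[0,0,0],[0,0,-0.5],0.3],
  [[0,0,0],[0,0,-0.8],0.3],
  [[0,0,0],[0,0,-0.9],0.3],
  [[0,0,0],[0,0,-0.9],0.3],
  [[0,0,0],[0,0,-0.9],0.3],
  [[0,0,0],[0,0,-0.6],0.3],
  [[0,0,0],[0,0,-0.3],0.3],
])

```text
t: 25.8
tool_pos: [0.4988, -0.2977, 0.3119]
tool_rot: [1.011, 1.327, -1.008]
contact_force: [0.5, -0.2, -2.9]
opening: 0.0368
```

Run:
```python
from h import *
turn(np.deg2rad(-75))
```

```text
t 25.80 tcp [ 0.4988 -0.2977  0.3119] op 0.0368 F [ 0.5 -0.2 -2.9]
toolx [-7.e-04  3.e-03 -1.e+00] jaw [ 0.2656 -0.9641 -0.0031] grasp [ 0.4987 -0.2973  0.1569] q [-0.667  0.024  1.801  0.002  1.318  0.635]
turn units [-0.03  -0.007 -0.071]
turn units [ 1.1000e-02 -4.7000e-02  3.1345e+01]
```

>>> carry_out([
  [[-0.03,0,0],[0,0,-0.2],0.3],
  [[0,0,0],[0,0,-0.1],0.3],
])

```text
t: 26.0
tool_pos: [0.4992, -0.2973, 0.3065]
tool_rot: [1.008, 1.326, -1.009]
contact_force: [-3.3, 4.0, 12.6]
opening: 0.0367
```

>>> carry_out([
  [[0,0,0],[0,0,0],0.5],
  [[0,0,0],[0,0,0],0.7],
  [[0,0,0],[0,0,0],0.8],
  [[0,0,0],[0,0,0.4],0.8],
  [[0,0,0],[0,0,0.8],0.8],
  [[0,0,0],[0,0,1],0.8],
  [[0,0,0],[0,0.3,1],0.8],
  [[0,0,0],[0.1,0.6,0.5],0.8],
])

```text
t: 26.8
tool_pos: [0.502, -0.2804, 0.3901]
tool_rot: [1.008, 1.317, -1.009]
contact_force: [0.7, -0.6, 0.2]
opening: 0.0682
```

Run:
```python
from h import *
turn(np.deg2rad(-75))
for n in('scene','top'):
    p,d=get_image(n); cv2.imwrite(f'pics/{n}12.png',p)
    P=cloud(n,d); 
    for c in('yellow','red','blue'): print(topfit(P,hsvmask(p,c),.173),topfit(P,hsvmask(p,c),.023))
    r=masks_of(n,'tub')
    for k in r[:2]:print(n,k['p'],k['centre'],topfit(P,k['region'],.08))
    h=cv2.cvtColor(p,cv2.COLOR_BGR2HSV)
    w=(abs(P[...,2]-.08)<.006)&(abs(P[...,0]-.588)<.05)&(abs(P[...,1]-.045)<.05)
    q=P[w]; print('lid',q.mean(0),(q.max(0)+q.min(0))/2,q.max(0)-q.min(0))
    b=(abs(P[...,2]-.0145)<.006)&(abs(P[...,0]-.46)<.09)&(abs(P[...,1]-.317)<.09)
    q=P[b]; print('board',len(q),cv2.minAreaRect(q[:,:2].astype(np.float32)))
```

```text
t 26.80 tcp [ 0.502  -0.2804  0.3901] op 0.0682 F [ 0.7 -0.6  0.2]
toolx [ 0.0051 -0.0049 -1.    ] jaw [ 0.2646 -0.9644  0.0061] grasp [ 0.5028 -0.2811  0.2351] q [-6.390e-01 -5.800e-02  1.748e+00 -1.000e-03  1.445e+00  6.650e-01]
turn units [ 0.049  0.051 -0.06 ]
turn units [-0.08   0.077 31.356]
[ 5.96216887e-01 -3.05665661e-01  5.95519364e-01 -3.06639671e-01
  1.90507993e-02  1.72974869e-01  3.52000000e+02] [ 6.07844155e-01 -2.53041369e-02  6.06106997e-01 -2.58041527e-02
  3.96637581e-02  2.33027811e-02  1.37300000e+03]
[ 4.06243887e-01 -3.03654677e-01  4.03521746e-01 -3.02065492e-01
  1.36367930e-02  1.73075702e-01  1.70000000e+01] [5.04575344e-01 2.14701563e-02 5.12547374e-01 3.03752143e-02
 3.82986479e-02 2.34075808e-02 5.43000000e+02]
[ 5.00242255e-01 -2.95215285e-01  4.99829024e-01 -2.95497358e-01
  1.75369307e-02  1.73078327e-01  2.29000000e+02] [5.74036411e-01 1.25227971e-01 5.72908342e-01 1.25389233e-01
 3.91978733e-02 2.34161276e-02 1.22600000e+03]
scene 0.71 [346.9, 262.4] [5.92250718e-01 4.63361283e-02 5.88397801e-01 4.71406765e-02
 2.84993760e-02 7.96762447e-02 7.97000
[... 347 characters left out ...]
02] [ 6.01199184e-01 -2.65153329e-02  6.01455331e-01 -2.64412370e-02
  3.86759266e-02  2.38670941e-02  1.42800000e+03]
None [5.07464490e-01 2.97031245e-02 5.07471979e-01 2.96442565e-02
 3.70592959e-02 2.39351875e-02 1.41400000e+03]
None [5.67253176e-01 1.23921614e-01 5.67517877e-01 1.23953439e-01
 3.84279042e-02 2.37994443e-02 1.44100000e+03]
top 0.72 [284.0, 202.2] [5.82843362e-01 4.43534548e-02 5.83804846e-01 4.46221009e-02
 2.79248450e-02 8.04865789e-02 8.71000000e+02]
lid [0.5833602  0.04431297 0.08053232] [0.58417824 0.04449882 0.08007947] [0.05563001 0.05483444 0.01130337]
board 5608 ((0.4607928991317749, 0.318683922290802), (0.13112731277942657, 0.12997527420520782), 78.5269775390625)
```

View pics/scene12.png

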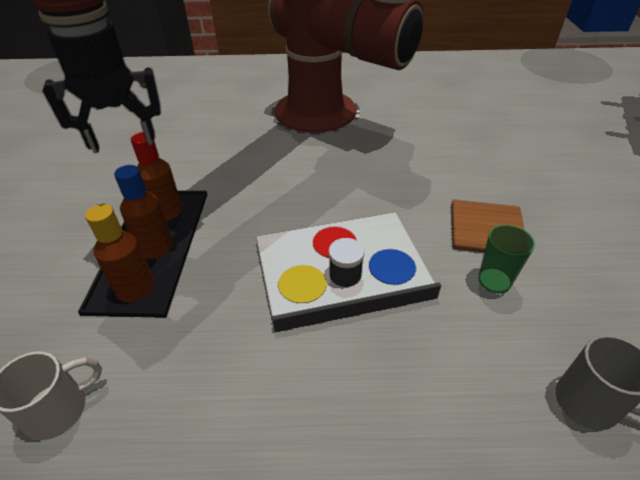

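View pics/top12.png

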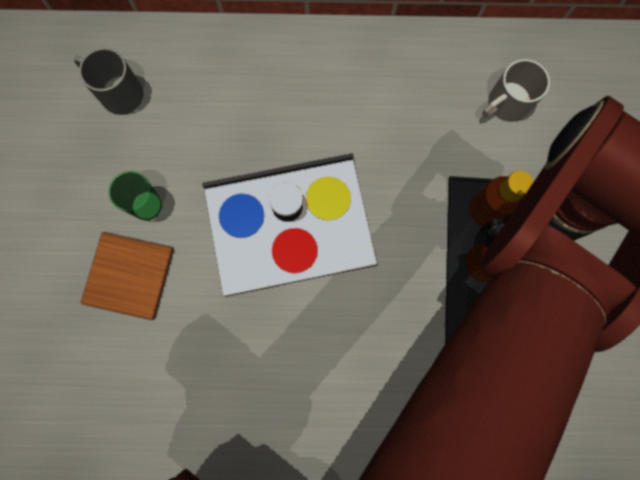

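>>> carry_out([
  [[0.05,0.05,-0.06],[0.15,0.7,0.2],1],
  [[0,0,0],[0.26,1,0],1],
  [[0,0,0],[0.26,1,0],1],
  [[0,0,0],[0.26,1,0],1],
  [[0,0,0],[0.26,1,0],1],
  [[0,0,0],[0.26,1,-0.3],1],
  [[0,0,0],[0.26,1,-0.3],1],
  [[0,0,0],[0.26,1,-0.3],1],
])

```text
t: 27.8
tool_pos: [0.5405, -0.1166, 0.3638]
tool_rot: [1.02, 1.343, -1.022]
contact_force: [0.8, 0.0, -0.3]
opening: 0.0854
```

>>> carry_out([
  [[0,0,0],[0.26,1,-0.4],1],
  [[0,0,0],[0.26,1,-0.4],1],
  [[0,0,0],[0.26,1,-0.4],1],
  [[0,0,0],[0.26,1,-0.4],1],
  [[0,0,0],[0.26,0.9,-0.4],1],
  [[0,0,0],[0.26,0.9,-0.2],1],
  [[0,0,0],[0.26,0.7,0],1],
  [[0,0,0],[0.2,0.5,0],1],
])

```text
t: 28.6
tool_pos: [0.5783, 0.0366, 0.308]
tool_rot: [1.015, 1.364, -1.031]
contact_force: [-0.7, 0.4, 0.3]
opening: 0.0856
```

Run:
```python
from h import *
turn(np.deg2rad(-75))
```

```text
t 28.60 tcp [0.5783 0.0366 0.308 ] op 0.0856 F [-0.7  0.4  0.3]
toolx [-0.0392  0.0186 -0.9991] jaw [ 0.255  -0.9665 -0.028 ] grasp [0.5723 0.0395 0.1532] q [-0.068  0.034  1.799  0.016  1.35   1.24 ]
turn units [-0.185 -0.392  0.034]
turn units [ -0.615   0.291 -31.375]
```

>>> carry_out([
  [[-0.18,-0.39,0.03],[0.4,0.3,0],1],
  [[0,0,0],[0.1,0.1,-0.4],1],
  [[0,0,0],[0,0,-0.7],1],
  [[0,0,0],[0,0,-0.8],1],
  [[0,0,0],[0,0,-0.4],1],
  [[0,0,0],[0,0,0],1],
])

```text
t: 29.2
tool_pos: [0.5878, 0.046, 0.2564]
tool_rot: [1.013, 1.327, -1.018]
contact_force: [0.7, -0.3, 0.0]
opening: 0.0856
```

Run:
```python
from h import *
turn(np.deg2rad(-75))
n='scene'
p,d=get_image(n); cv2.imwrite(f'pics/{n}13.png',cv2.resize(p[130:330,230:470],None,fx=3,fy=3)[:600,:800])
```

```text
t 29.20 tcp [0.5878 0.046  0.2564] op 0.0856 F [ 0.7 -0.3  0. ]
toolx [-5.5e-03  7.0e-04 -1.0e+00] jaw [ 0.2584 -0.966  -0.0021] grasp [0.5869 0.0461 0.1014] q [-0.048  0.107  1.814  0.     1.226  1.261]
turn units [-0.007 -0.055  0.004]
turn units [-8.7000e-02  1.1000e-02 -3.1411e+01]
```

View pics/scene13.png

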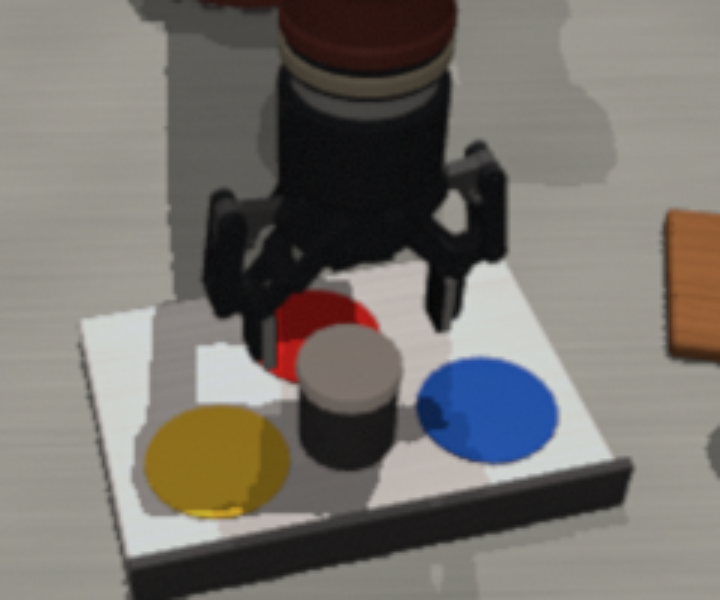

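>>> carry_out([
  [[0,-0.05,0],[0,0,-0.5],1],
  [[0,0,0],[0,0,-0.7],1],
  [[0,0,0],[0,0,-0.6],1],
  [[0,0,0],[0,0,-0.1],1],
  [[0,0,0],[0,0,0],1],
])

```text
t: 29.75
tool_pos: [0.5879, 0.0453, 0.216]
tool_rot: [1.016, 1.321, -1.014]
contact_force: [-0.6, -0.5, -0.3]
opening: 0.0855
```

Run:
```python
from h import *
turn(np.deg2rad(-75))
```

```text
t 29.75 tcp [0.5879 0.0453 0.216 ] op 0.0855 F [-0.6 -0.5 -0.3]
toolx [ 1.2e-03  6.0e-04 -1.0e+00] jaw [ 2.573e-01 -9.663e-01 -3.000e-04] grasp [0.5881 0.0454 0.061 ] q [-4.900e-02  1.590e-01  1.833e+00  1.000e-03  1.148e+00  1.261e+00]
turn units [-0.006  0.012  0.016]
turn units [ 1.90e-02  1.00e-02 -3.14e+01]
```

>>> carry_out([
  [[0,0,0],[0,0,0],0.55],
  [[0,0,0],[0,0,0],0.55],
  [[0,0,0],[0,0,0],0.55],
  [[0,0,0],[0,0,0],0.55],
  [[0,0,0],[0,0,0],0.5],
  [[0,0,0],[0,0,0],0.5],
], squeeze=40)

```text
t: 30.35
tool_pos: [0.5881, 0.0454, 0.2166]
tool_rot: [1.016, 1.32, -1.013]
contact_force: [0.1, 0.6, -0.2]
opening: 0.0544
```

Run:
```python
from h import *
turn(np.deg2rad(-75))
n='scene'
p,d=get_image(n); cv2.imwrite(f'pics/{n}14.png',cv2.resize(p[130:330,230:470],None,fx=3,fy=3)[:600,:800])
P=cloud(n,d)
w=(abs(P[...,2]-.08)<.004)&(abs(P[...,0]-.588)<.04)&(abs(P[...,1]-.045)<.04)&(p.min(-1)>70)
q=P[w]; print('lid',(q.max(0)+q.min(0))/2,q.max(0)-q.min(0))
```

```text
t 30.35 tcp [0.5881 0.0454 0.2166] op 0.0544 F [ 0.1  0.6 -0.2]
toolx [ 2.3e-03  5.0e-04 -1.0e+00] jaw [ 2.577e-01 -9.662e-01  1.000e-04] grasp [0.5884 0.0455 0.0616] q [-4.900e-02  1.580e-01  1.833e+00  1.000e-03  1.148e+00  1.261e+00]
turn units [-0.005  0.023  0.012]
turn units [ 3.6000e-02  8.0000e-03 -3.1404e+01]
lid [0.58965763 0.04777578 0.07999171] [0.05408851 0.04947279 0.00763068]
```

View pics/scene14.png

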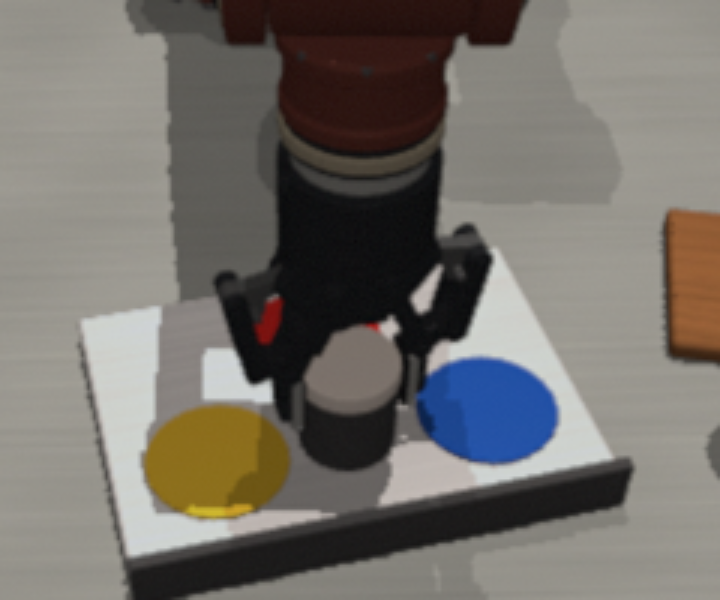

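>>> carry_out([
  [[0,0,0],[0,0,0.2],0.5],
  [[0,0,0],[0,0,0.5],0.5],
  [[0,0,0],[0,0,0.8],0.5],
  [[0,0,0],[0,0,0.8],0.5],
  [[0,0,0],[-0.2,0,0.8],0.5],
  [[0,0,0],[-0.5,0.2,0.4],0.5],
  [[0,0,0],[-0.7,0.4,0],0.5],
  [[0,0,0],[-0.7,0.6,0],0.5],
])

```text
t: 31.2
tool_pos: [0.5458, 0.0688, 0.2981]
tool_rot: [1.02, 1.313, -1.011]
contact_force: [-0.7, 0.3, -2.3]
opening: 0.0546
```

>>> carry_out([
  [[0,0,0],[-0.7,0.7,0],0.5],
  [[0,0,0],[-0.7,0.8,0],0.5],
  [[0,0,0],[-0.6,0.9,0],0.5],
  [[0,0,0],[-0.5,0.9,0],0.5],
  [[0,0,0],[-0.4,0.9,0],0.5],
  [[0,0,0],[-0.3,0.9,0],0.5],
  [[0,0,0],[-0.2,0.9,0],0.5],
  [[0,0,0],[-0.2,0.9,0],0.5],
])

```text
t: 32.0
tool_pos: [0.4684, 0.2108, 0.3119]
tool_rot: [1.029, 1.301, -1.003]
contact_force: [0.3, -0.1, -2.5]
opening: 0.0545
```

Run:
```python
from h import *
turn(np.deg2rad(-75))
```

```text
t 32.00 tcp [0.4684 0.2108 0.3119] op 0.0545 F [ 0.3 -0.1 -2.5]
toolx [ 0.0236  0.0018 -0.9997] jaw [ 0.2532 -0.9674  0.0042] grasp [0.472  0.2111 0.1569] q [ 0.279 -0.146  1.964 -0.005  1.301  1.595]
turn units [-0.019  0.235  0.058]
turn units [ 3.6900e-01  2.9000e-02 -3.1356e+01]
```

>>> carry_out([
  [[0,0.12,0.03],[0,0.9,0],0.5],
  [[0,0.1,0.03],[0,0.9,0],0.5],
  [[0,0,0],[0,0.9,0],0.5],
  [[0,0,0],[0,0.8,0],0.5],
  [[0,0,0],[0,0.7,0],0.5],
  [[0,0,0],[0,0.5,0],0.5],
  [[0,0,0],[0,0.3,0],0.5],
  [[0,0,0],[0,0,0],0.5],
])

```text
t: 32.8
tool_pos: [0.4665, 0.3174, 0.3209]
tool_rot: [1.019, 1.318, -1.003]
contact_force: [-0.3, 0.1, -2.5]
opening: 0.0544
```

Run:
```python
from h import *
turn(np.deg2rad(-75))
n='scene'
p,d=get_image(n); cv2.imwrite(f'pics/{n}15.png',cv2.resize(p[80:330,340:640],None,fx=2.4,fy=2.4))
P=cloud(n,d); b=(abs(P[...,2]-.0145)<.006)&(abs(P[...,0]-.46)<.09)&(abs(P[...,1]-.317)<.09)
q=P[b]; print('board',len(q),cv2.minAreaRect(q[:,:2].astype(np.float32)))
```

```text
t 32.80 tcp [0.4665 0.3174 0.3209] op 0.0544 F [-0.3  0.1 -2.5]
toolx [ 0.0095  0.0051 -0.9999] jaw [ 0.2621 -0.9651 -0.0024] grasp [0.468  0.3181 0.1659] q [ 0.465 -0.028  1.837  0.     1.321  1.771]
turn units [-0.051  0.095 -0.033]
turn units [-0.149 -0.08  31.382]
board 2393 ((0.4648616909980774, 0.3204849064350128), (0.1295008361339569, 0.1332767903804779), 78.45463562011719)
```

View pics/scene15.png

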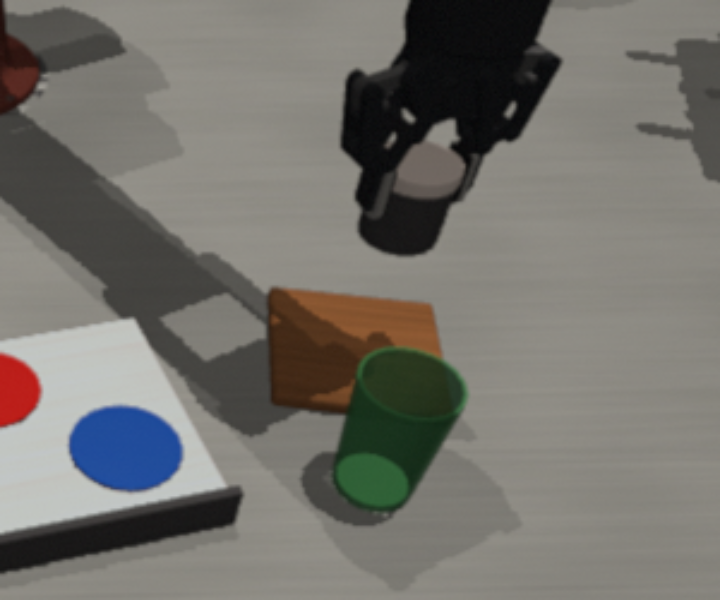

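>>> carry_out([
  [[-0.05,0.09,0],[-0.05,0.1,-0.4],0.5],
  [[0,0,0],[0,0,-0.8],0.5],
  [[0,0,0],[0,0,-0.9],0.5],
  [[0,0,0],[0,0,-0.9],0.5],
  [[0,0,0],[0,0,-0.8],0.5],
  [[0,0,0],[0,0,-0.6],0.5],
  [[0,0,0],[0,0,-0.3],0.5],
  [[0,0,0],[0,0,0],0.5],
])

```text
t: 33.65
tool_pos: [0.4637, 0.3152, 0.215]
tool_rot: [1.008, 1.324, -1.023]
contact_force: [-0.1, -0.3, -3.3]
opening: 0.0544
```

Run:
```python
from h import *
turn(np.deg2rad(-75))
```

```text
t 33.65 tcp [0.4637 0.3152 0.215 ] op 0.0544 F [-0.1 -0.3 -3.3]
toolx [-0.0072 -0.0053 -1.    ] jaw [ 0.2578 -0.9662  0.0033] grasp [0.4626 0.3143 0.06  ] q [ 0.464  0.099  1.902 -0.002  1.15   1.775]
turn units [ 0.053 -0.072  0.01 ]
turn units [ -0.113  -0.084 -31.405]
```

>>> carry_out([
  [[0.05,-0.07,0],[0.1,0.23,0],0.5],
  [[0,0,0],[0,0,0],0.5],
])

```text
t: 33.85
tool_pos: [0.4663, 0.3201, 0.2156]
tool_rot: [1.016, 1.32, -1.014]
contact_force: [1.3, -0.0, -1.9]
opening: 0.0548
```

Run:
```python
from h import *
turn(np.deg2rad(-75))
```

```text
t 33.85 tcp [0.4663 0.3201 0.2156] op 0.0548 F [ 1.3 -0.  -1.9]
toolx [ 1.4e-03  7.0e-04 -1.0e+00] jaw [ 2.574e-01 -9.663e-01 -3.000e-04] grasp [0.4665 0.3202 0.0606] q [ 0.47   0.107  1.892 -0.     1.141  1.781]
turn units [-0.007  0.014  0.015]
turn units [ 2.2000e-02  1.1000e-02 -3.1401e+01]
```

>>> carry_out([
  [[0,0,0],[-0.03,0,-0.18],0.5],
  [[0,0,0],[0,0,-0.1],0.5],
])

```text
t: 34.05
tool_pos: [0.4665, 0.3208, 0.2117]
tool_rot: [1.019, 1.319, -1.011]
contact_force: [-0.5, 0.5, -1.2]
opening: 0.0543
```

>>> carry_out([
  [[0,0,0],[0,-0.03,-0.15],0.5],
])

```text
t: 34.15
tool_pos: [0.4672, 0.3208, 0.2105]
tool_rot: [1.021, 1.318, -1.008]
contact_force: [-5.5, -0.9, 16.4]
opening: 0.0546
```

>>> carry_out([
  [[0,0,0],[0,0,0.02],0.7],
  [[0,0,0],[0,0,0],0.9],
  [[0,0,0],[0,0,0],1],
  [[0,0,0],[0,0,0.3],1],
  [[0,0,0],[0,0,0.6],1],
  [[0,0,0],[0,0,0.9],1],
  [[0,0,0],[0,0,1],1],
  [[0,0,0],[0,0,1],1],
])

```text
t: 34.95
tool_pos: [0.467, 0.3205, 0.2907]
tool_rot: [1.02, 1.319, -1.01]
contact_force: [0.5, 0.6, 0.8]
opening: 0.0854
```

>>> carry_out([
  [[0,0,0],[0,-0.2,1],1],
  [[0,0,0],[0,-0.6,1],1],
  [[0,0,0],[0,-1,0.8],1],
  [[0,0,0],[0,-1,0.7],1],
  [[0,0,0],[0,-1,0.5],1],
  [[0,0,0],[0,-1,0],0.8],
  [[0,0,0],[0,-1,0],0.8],
  [[0,0,0],[0,-1,0],0.8],
])

```text
t: 35.75
tool_pos: [0.4663, 0.1818, 0.3893]
tool_rot: [1.028, 1.31, -0.991]
contact_force: [0.4, -0.2, -0.2]
opening: 0.0684
```

Run:
```python
from h import *
turn(np.deg2rad(-75))
for n in('scene','top'):
    p,d=get_image(n); cv2.imwrite(f'pics/{n}16.png',p)
    P=cloud(n,d)
    for c in('yellow','red','blue'): print(topfit(P,hsvmask(p,c),.173))
    w=(abs(P[...,2]-.074)<.005)&(abs(P[...,0]-.465)<.04)&(abs(P[...,1]-.32)<.04)
    q=P[w]; print('lid',(q.max(0)+q.min(0))/2,q.max(0)-q.min(0))
    b=(abs(P[...,2]-.0145)<.006)&(abs(P[...,0]-.46)<.09)&(abs(P[...,1]-.317)<.09)
    q=P[b]; print('board',len(q),cv2.minAreaRect(q[:,:2].astype(np.float32)))
```

```text
t 35.75 tcp [0.4663 0.1818 0.3893] op 0.0684 F [ 0.4 -0.2 -0.2]
toolx [ 0.0241  0.0098 -0.9997] jaw [ 0.2625 -0.9649 -0.0032] grasp [0.47   0.1833 0.2343] q [ 0.222 -0.249  1.92   0.004  1.446  1.527]
turn units [-0.098  0.241 -0.038]
turn units [-0.378 -0.153 31.375]
[ 5.95964951e-01 -3.05677349e-01  5.93907356e-01 -3.05125147e-01
  1.96075719e-02  1.73026077e-01  3.55000000e+02]
[ 4.02703813e-01 -2.97590607e-01  4.01172549e-01 -2.97568798e-01
  1.77495535e-02  1.73077988e-01  1.73000000e+02]
[ 5.00345017e-01 -2.94743382e-01  4.98371899e-01 -2.94875085e-01
  1.83960591e-02  1.72930918e-01  2.62000000e+02]
lid [0.46912437 0.32169377 0.07298321] [0.05646643 0.05561861 0.0078434 ]
board 1613 ((0.4647252559661865, 0.320510596036911), (0.1298236846923828, 0.1311682164669037), 78.52605438232422)
[ 5.89320207e-01 -3.07077622e-01  5.89932203e-01 -3.07602644e-01
  1.91073492e-02  1.73768163e-01  4.79000000e+02]
[ 3.94909976e-01 -2.98899102e-01  3.95307273e-01 -2.99699277e-01
  1.89781170e-02  1.74073432e-01  5.21000000e+02]
[ 4.93299712e-01 -2.96448027e-01  4.93664145e-01 -2.97003150e-01
  1.89571809e-02  1.73801749e-01  5.21000000e+02]
lid [0.45789107 0.31988292 0.07408298] [0.04340873 0.05551743 0.0097817 ]
board 2152 ((0.4434235095977783, 0.3253134489059448), (0.12517660856246948, 0.09331026673316956), 78.50977325439453)
```

View pics/scene16.png

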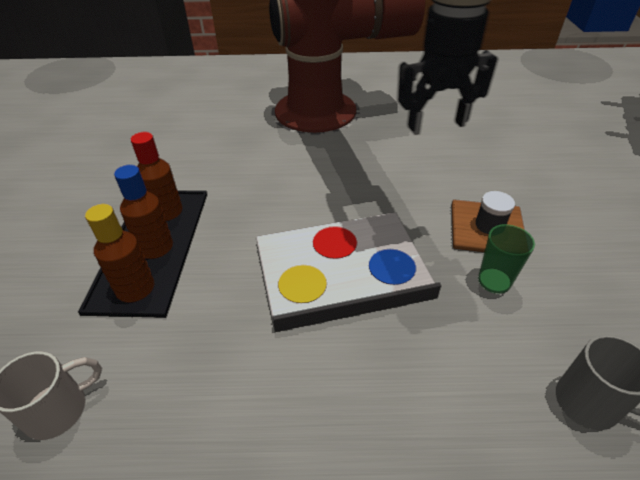

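View pics/top16.png

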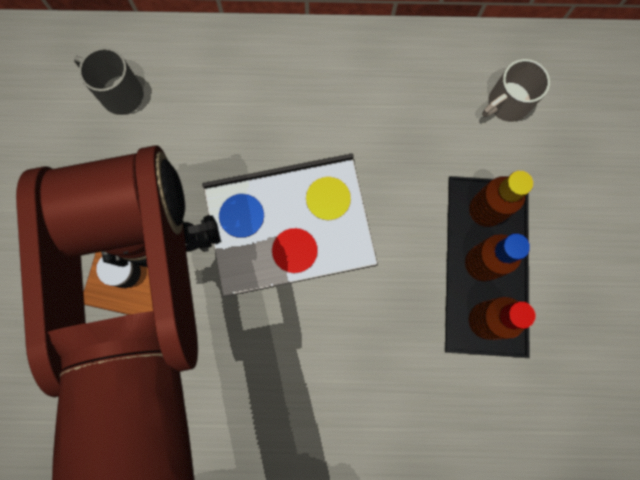

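>>> carry_out([
  [[-0.1,0.12,-0.04],[0.07,-1,0],0.8],
  [[0,0.12,0],[0.07,-1,0],0.8],
  [[0,0,0],[0.07,-1,0],0.8],
  [[0,0,0],[0.07,-1,0],0.8],
  [[0,0,0],[0.07,-1,0],0.8],
  [[0,0,0],[0.07,-1,0],0.8],
  [[0,0,0],[0.07,-1,0],0.8],
  [[0,0,0],[0.07,-1,0],0.8],
])

```text
t: 36.65
tool_pos: [0.477, 0.0213, 0.3945]
tool_rot: [1.016, 1.321, -1.006]
contact_force: [-0.4, -0.3, 0.3]
opening: 0.0684
```

Run:
```python
from h import *
turn(np.deg2rad(-75))
```

```text
t 36.65 tcp [0.477  0.0213 0.3945] op 0.0684 F [-0.4 -0.3  0.3]
toolx [ 0.0053  0.0037 -1.    ] jaw [ 0.2622 -0.965  -0.0022] grasp [0.4779 0.0219 0.2395] q [-0.112 -0.308  1.958  0.004  1.487  1.193]
turn units [-0.037  0.053 -0.035]
turn units [-0.084 -0.058 31.381]
```

>>> carry_out([
  [[0,0,0],[0.07,-1,0],0.8],
  [[0,0,0],[0.07,-1,0],0.8],
  [[0,0,0],[0.07,-1,0],0.8],
  [[0,0,0],[0.07,-1,0],0.8],
  [[0,0,0],[0.07,-1,0],0.8],
  [[0,0,0],[0.07,-1,0],0.8],
  [[0,0,0],[0.07,-1,0],0.8],
  [[0,0,0],[0.07,-1,0],0.8],
])

```text
t: 37.45
tool_pos: [0.4897, -0.1401, 0.3995]
tool_rot: [1.017, 1.319, -0.997]
contact_force: [-0.2, -0.6, -0.0]
opening: 0.0686
```

Run:
```python
from h import *
turn(np.deg2rad(-75))
```

```text
t 37.45 tcp [ 0.4897 -0.1401  0.3995] op 0.0686 F [-0.2 -0.6 -0. ]
toolx [ 0.012   0.006  -0.9999] jaw [ 0.2664 -0.9639 -0.0026] grasp [ 0.4915 -0.1392  0.2445] q [-0.427 -0.229  1.885  0.01   1.476  0.873]
turn units [-0.06   0.12  -0.078]
turn units [-0.188 -0.094 31.337]
```

>>> carry_out([
  [[-0.06,0.12,-0.08],[0.08,-1,0],0.8],
  [[0,0,0],[0.08,-1,0],0.8],
  [[0,0,0],[0.07,-1,0],0.8],
  [[0,0,0],[0.07,-1,0],0.8],
  [[0,0,0],[0.07,-1,0],0.8],
  [[0,0,0],[0.07,-1,0],0.8],
  [[0,0,0],[0,-0.7,0],0.8],
  [[0,0,0],[0,-0.5,0],0.8],
])

```text
t: 38.25
tool_pos: [0.5014, -0.2875, 0.4033]
tool_rot: [1.015, 1.319, -1.009]
contact_force: [-0.3, 0.4, -0.5]
opening: 0.0682
```

Run:
```python
from h import *
turn(np.deg2rad(-75))
for n in('scene','top'):
    p,d=get_image(n); cv2.imwrite(f'pics/{n}17.png',p)
    P=cloud(n,d)
    for c in('yellow','red','blue'): print(topfit(P,hsvmask(p,c),.173))
    w=(abs(P[...,2]-.074)<.005)&(abs(P[...,0]-.465)<.04)&(abs(P[...,1]-.32)<.04)
    q=P[w]; print('lid',cv2.minEnclosingCircle(q[:,:2].astype(np.float32)),q.mean(0),(q.max(0)+q.min(0))/2,q.max(0)-q.min(0))
    b=(abs(P[...,2]-.0145)<.006)&(abs(P[...,0]-.46)<.09)&(abs(P[...,1]-.317)<.09)
    q=P[b]; print('board',len(q),cv2.minAreaRect(q[:,:2].astype(np.float32)))
    w=(abs(P[...,2]-.097)<.008)&(abs(P[...,0]-.59)<.05)&(abs(P[...,1]-.298)<.05);q=P[w]
    print('glass',cv2.minEnclosingCircle(q[:,:2].astype(np.float32)))
```

```text
t 38.25 tcp [ 0.5014 -0.2875  0.4033] op 0.0682 F [-0.3  0.4 -0.5]
toolx [ 4.6e-03  7.0e-04 -1.0e+00] jaw [ 2.611e-01 -9.653e-01  6.000e-04] grasp [ 0.5021 -0.2874  0.2483] q [-0.65  -0.059  1.726  0.003  1.471  0.656]
turn units [-0.007  0.046 -0.023]
turn units [-7.1000e-02 -1.0000e-02  3.1393e+01]
[ 5.96056050e-01 -3.05660412e-01  5.94549775e-01 -3.06354493e-01
  1.90577582e-02  1.73019054e-01  3.56000000e+02]
[ 4.15740756e-01 -3.02740452e-01  4.16202903e-01 -3.02530408e-01
  4.09202650e-03  1.73335430e-01  1.10000000e+01]
[ 5.00200217e-01 -2.95182575e-01  4.99574870e-01 -2.95860559e-01
  1.78704020e-02  1.73064146e-01  2.30000000e+02]
lid ((0.4683939516544342, 0.3217123746871948), 0.028966452926397324) [0.47118488 0.32057519 0.07407379] [0.46881313 0.32231936 0.07301408] [0.05488456 0.05634402 0.00802177]
board 1615 ((0.46471357345581055, 0.32031548023223877), (0.12959344685077667, 0.1322849690914154), 78.4183349609375)
glass ((0.5913145542144775, 0.29881995916366577), 0.03528255969285965)
[ 5.89603935e-01 -3.07308297e-01  5.90286195e-01 -3.07139724e-01
  1.91367641e-02  1.73920159e-01  4.68000000e+02]
None
None
lid ((0.46406233310699463, 0.31966692209243774), 0.02807002328336239) [0.46364919 0.3190607  0.07444178] [0.46400342 0.31960547 0.07389761] [0.05557015 0.05565279 0.00962431]
board 4400 ((0.460745632648468, 0.31822213530540466), (0.13063763082027435, 0.13011883199214935), 78.52851104736328)
glass ((0.5876503586769104, 0.2955641448497772), 0.03464418649673462)
```

View pics/top17.png

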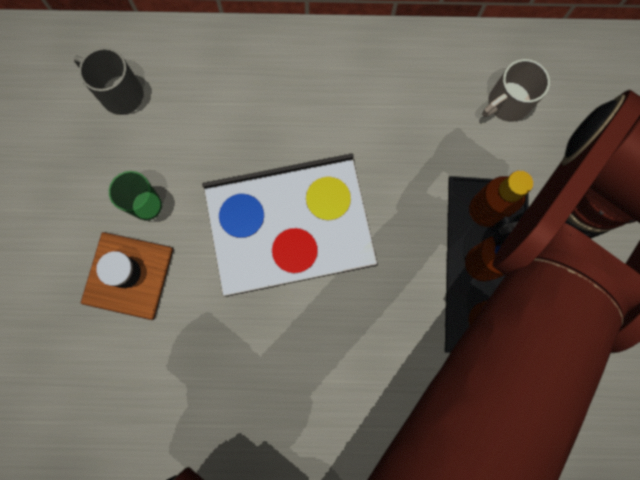

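>>> carry_out([
  [[0,0.04,0],[-0.1,-0.35,-0.2],0.8],
  [[0,0,0],[0,0,-0.8],0.8],
  [[0,0,0],[0,0,-0.9],0.8],
  [[0,0,0],[0,0,-0.9],0.8],
  [[0,0,0],[0,0,-0.9],0.8],
  [[0,0,0],[0,0,-0.5],0.8],
  [[0,0,0],[0,0,-0.2],0.8],
  [[0,0,0],[0,0,0],0.8],
])

```text
t: 39.15
tool_pos: [0.4977, -0.2909, 0.3056]
tool_rot: [1.013, 1.33, -1.01]
contact_force: [-1.0, -1.3, 0.5]
opening: 0.0684
```

Run:
```python
from h import *
turn(np.deg2rad(-75))
n='scene'
p,d=get_image(n); cv2.imwrite(f'pics/{n}18.png',cv2.resize(p[80:330,40:340],None,fx=2.4,fy=2.4))
```

```text
t 39.15 tcp [ 0.4977 -0.2909  0.3056] op 0.0684 F [-1.  -1.3  0.5]
toolx [-0.0037  0.0054 -1.    ] jaw [ 0.2631 -0.9647 -0.0061] grasp [ 0.4972 -0.2901  0.1506] q [-0.658  0.021  1.815  0.002  1.311  0.646]
turn units [-0.054 -0.036 -0.045]
turn units [ 0.057 -0.084 31.371]
```

View pics/scene18.png

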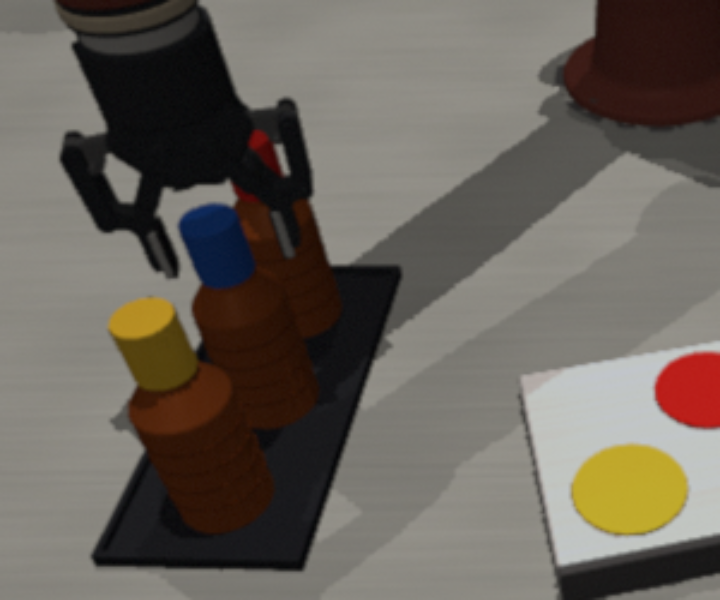

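>>> carry_out([
  [[-0.05,-0.04,0],[0.08,-0.28,0.12],0.8],
  [[0,0,0],[0,0,0],0.8],
  [[0,0,0],[0,0,0],0.3],
  [[0,0,0],[0,0,0],0.3],
  [[0,0,0],[0,0,0],0.3],
  [[0,0,0],[0,0,0],0.3],
  [[0,0,0],[0,0,0],0.3],
  [[0,0,0],[0,0,0],0.3],
], squeeze=60)

```text
t: 40.0
tool_pos: [0.5005, -0.2978, 0.3126]
tool_rot: [1.01, 1.315, -1.009]
contact_force: [-0.4, 1.1, 0.0]
opening: 0.0365
```

Run:
```python
from h import *
turn(np.deg2rad(-75))
n='scene'
p,d=get_image(n);P=cloud(n,d); print(topfit(P,hsvmask(p,'blue'),.173))
```

```text
t 40.00 tcp [ 0.5005 -0.2978  0.3126] op 0.0365 F [-0.4  1.1  0. ]
toolx [ 0.0066 -0.0045 -1.    ] jaw [ 0.2631 -0.9647  0.0061] grasp [ 0.5016 -0.2985  0.1576] q [-6.650e-01  2.400e-02  1.800e+00  1.000e-03  1.309e+00  6.400e-01]
turn units [ 0.046  0.066 -0.045]
turn units [-0.104  0.072 31.371]
[ 5.00966753e-01 -2.99825848e-01  5.00173450e-01 -2.99351722e-01
  1.65897552e-02  1.73383738e-01  1.91000000e+02]
```

>>> carry_out([
  [[0,0,0],[0,0,0.3],0.3],
  [[0,0,0],[0,0,0.6],0.3],
  [[0,0,0],[0,0,0.9],0.3],
  [[0,0,0],[0,0,0.9],0.3],
  [[0,0,0],[0,0.2,0.6],0.3],
  [[0,0,0],[0.05,0.5,0.2],0.3],
  [[0,0,0],[0.15,0.8,0],0.3],
  [[0,0,0],[0.16,0.9,0],0.3],
])

```text
t: 40.85
tool_pos: [0.5067, -0.2474, 0.3858]
tool_rot: [1.013, 1.318, -1.012]
contact_force: [0.6, -0.4, -1.9]
opening: 0.0365
```

>>> carry_out([
  [[0,0,0],[0.17,0.95,0],0.3],
  [[0,0,0],[0.17,0.95,0],0.3],
  [[0,0,0],[0.17,0.95,0],0.3],
  [[0,0,0],[0.17,0.95,0],0.3],
  [[0,0,0],[0.17,0.95,0],0.3],
  [[0,0,0],[0.17,0.95,0],0.3],
  [[0,0,0],[0.17,0.95,0],0.3],
  [[0,0,0],[0.17,0.95,0],0.3],
])

```text
t: 41.65
tool_pos: [0.532, -0.078, 0.3772]
tool_rot: [1.011, 1.335, -1.01]
contact_force: [-0.0, -0.0, -2.2]
opening: 0.0364
```

Run:
```python
from h import *
turn(np.deg2rad(-75))
```

```text
t 41.65 tcp [ 0.532  -0.078   0.3772] op 0.0364 F [-0.  -0.  -2.2]
toolx [-0.0078  0.0071 -0.9999] jaw [ 0.2655 -0.9641 -0.0089] grasp [ 0.5308 -0.0769  0.2222] q [-0.285 -0.136  1.842  0.005  1.445  1.016]
turn units [-0.071 -0.078 -0.069]
turn units [ 0.122 -0.112 31.346]
```

>>> carry_out([
  [[-0.07,-0.08,0],[0.2,0.95,0],0.3],
  [[0,0,0],[0.2,0.95,0],0.3],
  [[0,0,0],[0.2,0.95,0],0.3],
  [[0,0,0],[0.2,0.95,0],0.3],
  [[0,0,0],[0.2,0.95,0],0.3],
  [[0,0,0],[0.2,0.95,0],0.3],
  [[0,0,0],[0.2,0.9,0],0.3],
  [[0,0,0],[0.2,0.8,0],0.3],
])

```text
t: 42.45
tool_pos: [0.5586, 0.0875, 0.3678]
tool_rot: [1.001, 1.343, -1.009]
contact_force: [0.5, 0.1, -3.1]
opening: 0.0362
```

>>> carry_out([
  [[0,0,0],[0.2,0.8,0],0.3],
  [[0,0,0],[0.15,0.6,0],0.3],
  [[0,0,0],[0.1,0.4,0],0.3],
  [[0,0,0],[0.05,0.2,0],0.3],
  [[0,0,0],[0,0,0],0.3],
])

```text
t: 42.95
tool_pos: [0.566, 0.1349, 0.3638]
tool_rot: [0.994, 1.351, -1.009]
contact_force: [0.6, 0.4, -2.1]
opening: 0.0365
```

Run:
```python
from h import *
turn(np.deg2rad(-75))
```

```text
t 42.95 tcp [0.566  0.1349 0.3638] op 0.0365 F [ 0.6  0.4 -2.1]
toolx [-0.0218  0.0051 -0.9997] jaw [ 0.279  -0.9602 -0.011 ] grasp [0.5626 0.1357 0.2089] q [ 0.105 -0.016  1.751  0.007  1.427  1.392]
turn units [-0.053 -0.218 -0.21 ]
turn units [ 0.34  -0.083 31.204]
```

>>> carry_out([
  [[-0.05,-0.22,-0.2],[0.37,-0.45,0],0.3],
  [[0,0,0],[0,0,-0.4],0.3],
  [[0,0,0],[0,0,-0.5],0.3],
  [[0,0,0],[0,0,-0.2],0.3],
  [[0,0,0],[0,0,0],0.3],
])

```text
t: 43.45
tool_pos: [0.5739, 0.1228, 0.3392]
tool_rot: [1.017, 1.319, -1.017]
contact_force: [-0.3, 0.3, -1.6]
opening: 0.0365
```

Run:
```python
from h import *
turn(np.deg2rad(-75))
n='scene'
p,d=get_image(n); cv2.imwrite(f'pics/{n}19.png',cv2.resize(p[130:330,230:470],None,fx=3,fy=3)[:600,:800])
P=cloud(n,d); m=hsvmask(p,'blue'); print(topfit(P,m,.2),topfit(P,m,.023))
```

```text
t 43.45 tcp [0.5739 0.1228 0.3392] op 0.0365 F [-0.3  0.3 -1.6]
toolx [ 0.001  -0.0012 -1.    ] jaw [ 0.2548 -0.967   0.0015] grasp [0.5741 0.1226 0.1842] q [ 8.400e-02  1.200e-02  1.766e+00 -1.000e-03  1.363e+00  1.398e+00]
turn units [0.012 0.01  0.042]
turn units [ 1.6000e-02 -2.0000e-02 -3.1374e+01]
[5.75370042e-01 1.24295073e-01 5.73304057e-01 1.23419337e-01
 1.81315560e-02 2.00170245e-01 2.42000000e+02] [5.92260229e-01 1.24042211e-01 5.73228240e-01 1.25117719e-01
 3.86243351e-02 2.33968759e-02 4.23000000e+02]
```

View pics/scene19.png

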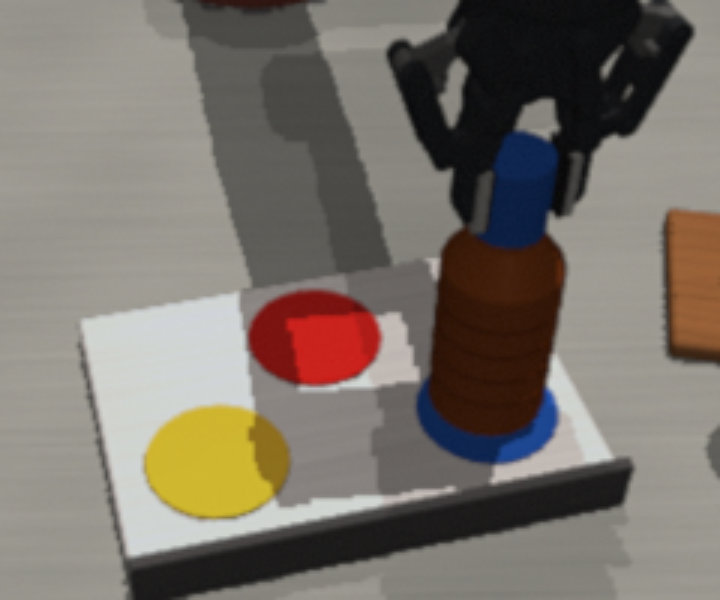

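>>> carry_out([
  [[0,0,0],[0,0.1,-0.25],0.3],
  [[0,0,0],[0,0,-0.1],0.3],
])

```text
t: 43.7
tool_pos: [0.574, 0.1249, 0.3324]
tool_rot: [1.017, 1.318, -1.017]
contact_force: [-0.2, -0.7, -2.0]
opening: 0.0364
```

>>> carry_out([
  [[0,0,0],[0,0,-0.15],0.3],
])

```text
t: 43.8
tool_pos: [0.5744, 0.1252, 0.3306]
tool_rot: [1.018, 1.317, -1.015]
contact_force: [-0.8, 0.6, 12.3]
opening: 0.0363
```

>>> carry_out([
  [[0,0,0],[0,0,0],0.5],
  [[0,0,0],[0,0,0],0.7],
  [[0,0,0],[0,0,0],0.8],
  [[0,0,0],[0,0,0.4],0.8],
  [[0,0,0],[0,0,0.8],0.8],
  [[0,0,0],[0,0,1],0.8],
  [[0,0,0],[0,0,0.8],0.8],
  [[0,0,0],[-0.1,-0.3,0.4],0.8],
])

```text
t: 44.6
tool_pos: [0.5727, 0.1197, 0.4062]
tool_rot: [1.019, 1.314, -1.011]
contact_force: [-0.2, -0.8, -0.1]
opening: 0.0683
```

Run:
```python
from h import *
turn(np.deg2rad(-75))
n='scene'
p,d=get_image(n); cv2.imwrite(f'pics/{n}20.png',p)
P=cloud(n,d); m=hsvmask(p,'blue'); print(topfit(P,m,.191),topfit(P,m,.023))
print(topfit(P,hsvmask(p,'red'),.173))
```

```text
t 44.60 tcp [0.5727 0.1197 0.4062] op 0.0683 F [-0.2 -0.8 -0.1]
toolx [ 7.9e-03 -2.0e-04 -1.0e+00] jaw [ 0.2562 -0.9666  0.0022] grasp [0.5739 0.1197 0.2512] q [ 7.900e-02 -4.400e-02  1.708e+00 -1.000e-03  1.470e+00  1.391e+00]
turn units [0.001 0.079 0.027]
turn units [ 1.2500e-01 -2.0000e-03 -3.1388e+01]
[5.73841009e-01 1.25717744e-01 5.72627187e-01 1.25939980e-01
 1.74574554e-02 1.91252814e-01 2.92000000e+02] [5.91864305e-01 1.20736858e-01 5.73154330e-01 1.25065655e-01
 3.85586917e-02 2.33291361e-02 2.81000000e+02]
[ 4.02571678e-01 -2.97791623e-01  3.99952620e-01 -2.97640592e-01
  1.85741633e-02  1.72997114e-01  1.77000000e+02]
```

View pics/scene20.png

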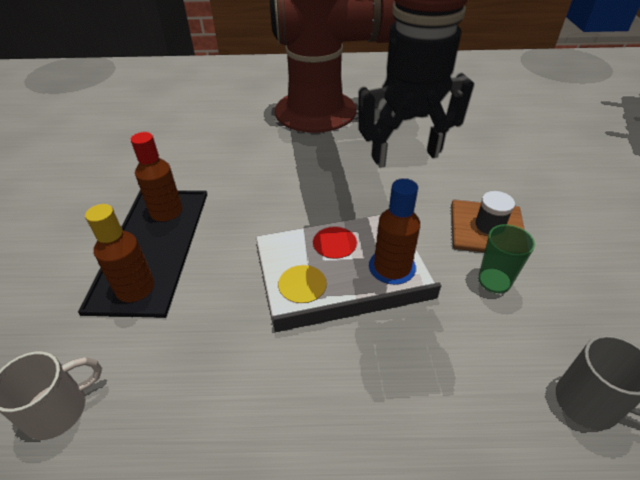

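>>> carry_out([
  [[0,0.08,0.03],[-0.3,-0.8,0],0.8],
  [[0,0,0],[-0.41,-1,0],0.8],
  [[0,0,0],[-0.41,-1,0],0.8],
  [[0,0,0],[-0.41,-1,0],0.8],
  [[0,0,0],[-0.41,-1,0],0.8],
  [[0,0,0],[-0.41,-1,0],0.8],
  [[0,0,0],[-0.41,-1,0],0.8],
  [[0,0,0],[-0.41,-1,0],0.8],
])

```text
t: 45.45
tool_pos: [0.5057, -0.0427, 0.408]
tool_rot: [1.013, 1.32, -1.012]
contact_force: [-0.5, -0.1, -0.6]
opening: 0.0683
```

>>> carry_out([
  [[0,0,0],[-0.41,-1,0],0.8],
  [[0,0,0],[-0.41,-1,0],0.8],
  [[0,0,0],[-0.41,-1,0],0.8],
  [[0,0,0],[-0.41,-1,0],0.8],
  [[0,0,0],[-0.41,-1,0],0.8],
  [[0,0,0],[-0.41,-1,0],0.8],
  [[0,0,0],[-0.41,-1,0],0.8],
  [[0,0,0],[-0.41,-1,0],0.8],
])

```text
t: 46.25
tool_pos: [0.4341, -0.2101, 0.4061]
tool_rot: [1.014, 1.322, -1.015]
contact_force: [0.7, -0.8, 0.7]
opening: 0.0686
```

Run:
```python
from h import *
turn(np.deg2rad(-75))
```

```text
t 46.25 tcp [ 0.4341 -0.2101  0.4061] op 0.0686 F [ 0.7 -0.8  0.7]
toolx [-1.1e-03 -3.0e-04 -1.0e+00] jaw [ 0.2584 -0.966   0.    ] grasp [ 0.4339 -0.2101  0.2511] q [-6.050e-01 -3.010e-01  1.933e+00 -1.000e-03  1.510e+00  7.040e-01]
turn units [ 0.003 -0.011  0.004]
turn units [-1.7000e-02 -5.0000e-03 -3.1412e+01]
```

>>> carry_out([
  [[0,0,0],[-0.41,-0.95,0],0.8],
  [[0,0,0],[-0.4,-0.9,0],0.8],
  [[0,0,0],[-0.4,-0.8,0],0.8],
  [[0,0,0],[-0.3,-0.7,0],0.8],
  [[0,0,0],[-0.15,-0.5,0],0.8],
  [[0,0,0],[-0.05,-0.3,0],0.8],
  [[0,0,0],[0,0,0],0.8],
])

```text
t: 46.95
tool_pos: [0.3952, -0.2988, 0.4046]
tool_rot: [1.018, 1.323, -1.02]
contact_force: [0.9, -0.8, -0.0]
opening: 0.0678
```

Run:
```python
from h import *
turn(np.deg2rad(-75))
```

```text
t 46.95 tcp [ 0.3952 -0.2988  0.4046] op 0.0678 F [ 0.9 -0.8 -0. ]
toolx [-0.0034  0.0011 -1.    ] jaw [ 0.2527 -0.9675 -0.0019] grasp [ 0.3947 -0.2987  0.2496] q [-0.797 -0.264  1.906 -0.002  1.503  0.518]
turn units [-0.01  -0.034  0.063]
turn units [-5.4000e-02  1.6000e-02 -3.1353e+01]
```

>>> carry_out([
  [[0,-0.03,0.06],[0.27,-0.05,-0.3],0.8],
  [[0,0,0],[0,0,-0.8],0.8],
  [[0,0,0],[0,0,-0.9],0.8],
  [[0,0,0],[0,0,-0.9],0.8],
  [[0,0,0],[0,0,-0.9],0.8],
  [[0,0,0],[0,0,-0.4],0.8],
  [[0,0,0],[0,0,-0.1],0.8],
  [[0,0,0],[0,0,0],0.8],
])

```text
t: 47.75
tool_pos: [0.4021, -0.2955, 0.3088]
tool_rot: [1.012, 1.331, -1.008]
contact_force: [-0.4, -0.4, 0.4]
opening: 0.0682
```

Run:
```python
from h import *
turn(np.deg2rad(-75))
n='scene'
p,d=get_image(n); cv2.imwrite(f'pics/{n}21.png',cv2.resize(p[80:330,40:340],None,fx=2.4,fy=2.4))
```

```text
t 47.75 tcp [ 0.4021 -0.2955  0.3088] op 0.0682 F [-0.4 -0.4  0.4]
toolx [-0.0033  0.006  -1.    ] jaw [ 0.2651 -0.9642 -0.0066] grasp [ 0.4016 -0.2945  0.1538] q [-0.783 -0.173  1.993  0.002  1.328  0.519]
turn units [-0.06  -0.033 -0.065]
turn units [ 0.051 -0.093 31.35 ]
```

View pics/scene21.png

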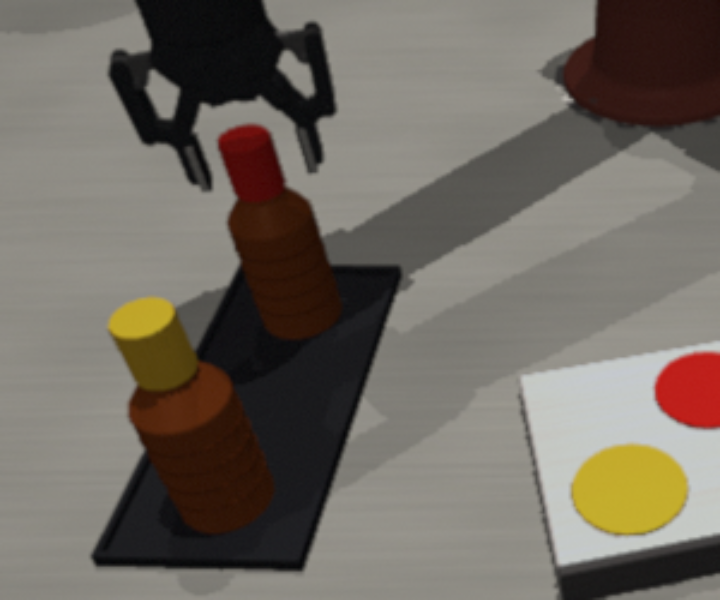

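Fingers straddle the red cap. Small correction and close.

>>> carry_out([
  [[-0.06,-0.03,0],[-0.05,-0.15,0],0.8],
  [[0,0,0],[0,0,0],0.3],
  [[0,0,0],[0,0,0],0.3],
  [[0,0,0],[0,0,0],0.3],
  [[0,0,0],[0,0,0],0.3],
  [[0,0,0],[0,0,0],0.3],
  [[0,0,0],[0,0,0],0.3],
])

```text
t: 48.5
tool_pos: [0.4016, -0.2994, 0.3119]
tool_rot: [1.008, 1.318, -1.01]
contact_force: [0.7, -1.1, -0.1]
opening: 0.0363
```

Run:
```python
from h import *
turn(np.deg2rad(-75))
n='scene'
p,d=get_image(n);P=cloud(n,d); print(topfit(P,hsvmask(p,'red'),.173))
```

```text
t 48.50 tcp [ 0.4016 -0.2994  0.3119] op 0.0363 F [ 0.7 -1.1 -0.1]
toolx [ 0.004  -0.0044 -1.    ] jaw [ 0.2648 -0.9643  0.0053] grasp [ 0.4022 -0.3001  0.1569] q [-0.789 -0.175  1.989 -0.     1.321  0.514]
turn units [ 0.044  0.039 -0.062]
turn units [-0.062  0.07  31.354]
[ 3.93763061e-01 -3.03635871e-01  3.96746516e-01 -3.03597331e-01
  1.44666946e-02  1.73247079e-01  5.20000000e+01]
```

>>> carry_out([
  [[0,0,0],[0,0,0.3],0.3],
  [[0,0,0],[0,0,0.6],0.3],
  [[0,0,0],[0,0,0.9],0.3],
  [[0,0,0],[0,0,0.9],0.3],
  [[0,0,0],[0.05,0.2,0.6],0.3],
  [[0,0,0],[0.15,0.5,0.2],0.3],
  [[0,0,0],[0.28,0.8,0],0.3],
  [[0,0,0],[0.31,0.9,0],0.3],
])

```text
t: 49.35
tool_pos: [0.4171, -0.2496, 0.3877]
tool_rot: [1.011, 1.316, -1.012]
contact_force: [0.4, -0.9, -1.9]
opening: 0.0365
```

>>> carry_out([
  [[0,0,0],[0.32,0.95,0],0.3],
  [[0,0,0],[0.32,0.95,0],0.3],
  [[0,0,0],[0.32,0.95,0],0.3],
  [[0,0,0],[0.32,0.95,0],0.3],
  [[0,0,0],[0.32,0.95,0],0.3],
  [[0,0,0],[0.32,0.95,0],0.3],
  [[0,0,0],[0.32,0.95,0],0.3],
  [[0,0,0],[0.32,0.95,0],0.3],
])

```text
t: 50.15
tool_pos: [0.4687, -0.085, 0.3857]
tool_rot: [1.011, 1.323, -1.009]
contact_force: [0.2, -0.7, -1.7]
opening: 0.0367
```

Run:
```python
from h import *
turn(np.deg2rad(-75))
```

```text
t 50.15 tcp [ 0.4687 -0.085   0.3857] op 0.0367 F [ 0.2 -0.7 -1.7]
toolx [ 1.3e-03  1.0e-04 -1.0e+00] jaw [ 2.637e-01 -9.646e-01  2.000e-04] grasp [ 0.4689 -0.085   0.2307] q [-3.360e-01 -3.040e-01  1.970e+00  1.000e-03  1.475e+00  9.680e-01]
turn units [-0.001  0.013 -0.051]
turn units [-2.1000e-02 -2.0000e-03  3.1365e+01]
```

>>> carry_out([
  [[0,0,-0.05],[0.34,0.95,0],0.3],
  [[0,0,0],[0.34,0.95,0],0.3],
  [[0,0,0],[0.34,0.9,0],0.3],
  [[0,0,0],[0.34,0.8,0],0.3],
  [[0,0,0],[0.3,0.7,0],0.3],
  [[0,0,0],[0.25,0.5,0],0.3],
  [[0,0,0],[0.1,0.3,0],0.3],
  [[0,0,0],[0,0,0],0.3],
])

```text
t: 50.95
tool_pos: [0.508, 0.0291, 0.3831]
tool_rot: [1.009, 1.33, -1.01]
contact_force: [-0.2, -0.2, -2.0]
opening: 0.0363
```

Run:
```python
from h import *
turn(np.deg2rad(-75))
```

```text
t 50.95 tcp [0.508  0.0291 0.3831] op 0.0363 F [-0.2 -0.2 -2. ]
toolx [-0.0042  0.003  -1.    ] jaw [ 0.2658 -0.964  -0.004 ] grasp [0.5073 0.0295 0.2281] q [-0.09  -0.215  1.901  0.003  1.46   1.212]
turn units [-0.031 -0.042 -0.073]
turn units [ 0.065 -0.048 31.343]
```

>>> carry_out([
  [[-0.03,-0.04,-0.07],[0.3,0.1,-0.2],0.3],
  [[0,0,0],[0,0,-0.6],0.3],
  [[0,0,0],[0,0,-0.7],0.3],
  [[0,0,0],[0,0,-0.5],0.3],
  [[0,0,0],[0,0,-0.1],0.3],
  [[0,0,0],[0,0,0],0.3],
])

```text
t: 51.55
tool_pos: [0.5133, 0.0295, 0.3354]
tool_rot: [1.015, 1.323, -1.019]
contact_force: [-0.2, 0.2, -1.5]
opening: 0.0365
```

Run:
```python
from h import *
turn(np.deg2rad(-75))
n='scene'
p,d=get_image(n); cv2.imwrite(f'pics/{n}22.png',cv2.resize(p[130:330,230:470],None,fx=3,fy=3)[:600,:800])
P=cloud(n,d); m=hsvmask(p,'red'); print(topfit(P,m,.197),topfit(P,m,.023),hsvmask(p,'red').sum())
h=cv2.cvtColor(p,cv2.COLOR_BGR2HSV)
m=((h[...,0]<6)|(h[...,0]>174))&(h[...,1]>180)&(h[...,2]>60)
print(topfit(P,m,.197),topfit(P,m,.023))
```

```text
t 51.55 tcp [0.5133 0.0295 0.3354] op 0.0365 F [-0.2  0.2 -1.5]
toolx [-3.8e-03 -9.0e-04 -1.0e+00] jaw [ 2.557e-01 -9.668e-01 -1.000e-04] grasp [0.5127 0.0294 0.1804] q [-8.700e-02 -1.620e-01  1.937e+00 -1.000e-03  1.370e+00  1.225e+00]
turn units [ 0.009 -0.038  0.032]
turn units [-5.9000e-02 -1.4000e-02 -3.1384e+01]
None [5.29732402e-01 5.22535281e-02 5.13419509e-01 3.12704071e-02
 3.72226015e-02 2.33493321e-02 1.52000000e+02] 155
[5.15781839e-01 3.00418644e-02 5.14093578e-01 2.77127437e-02
 1.97210703e-02 1.95769850e-01 3.05000000e+02] [5.31699286e-01 3.16656458e-02 5.13093472e-01 3.14580128e-02
 3.85806561e-02 2.33447224e-02 3.76000000e+02]
```

View pics/scene22.png

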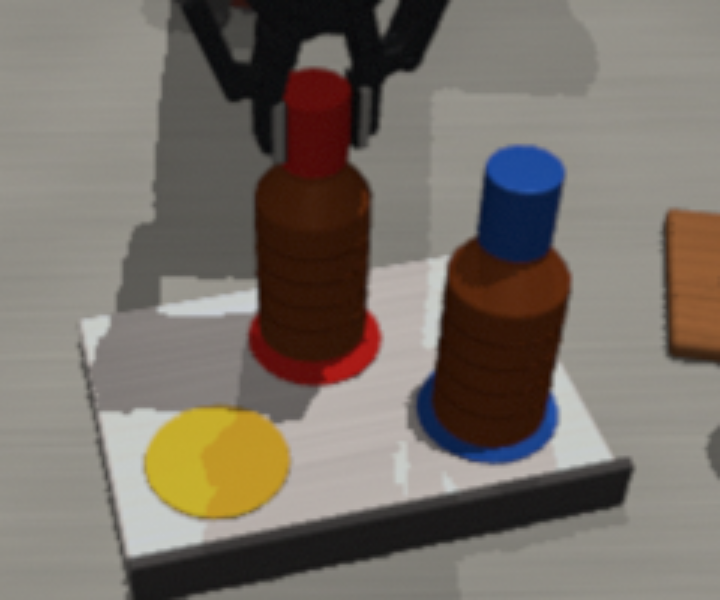

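>>> carry_out([
  [[0,-0.03,0],[0,0.05,-0.2],0.3],
  [[0,0,0],[0,0,-0.1],0.3],
])

```text
t: 51.8
tool_pos: [0.5136, 0.0305, 0.3302]
tool_rot: [1.017, 1.318, -1.016]
contact_force: [-0.6, 0.0, -2.2]
opening: 0.0363
```

>>> carry_out([
  [[0,0,0],[0,0,-0.12],0.3],
])

```text
t: 51.9
tool_pos: [0.5142, 0.0306, 0.33]
tool_rot: [1.018, 1.317, -1.015]
contact_force: [-3.7, 2.1, 14.1]
opening: 0.0366
```

>>> carry_out([
  [[0,0,0],[0,0,0],0.5],
  [[0,0,0],[0,0,0],0.7],
  [[0,0,0],[0,0,0],0.8],
  [[0,0,0],[0,0,0.4],0.8],
  [[0,0,0],[0,0,0.8],0.8],
  [[0,0,0],[0,0,1],0.8],
  [[0,0,0],[0,0,0.8],0.8],
  [[0,0,0],[0.1,-0.3,0.4],0.8],
])

```text
t: 52.7
tool_pos: [0.5165, 0.0248, 0.4057]
tool_rot: [1.018, 1.313, -1.011]
contact_force: [0.1, -0.1, 0.6]
opening: 0.0682
```

Run:
```python
from h import *
turn(np.deg2rad(-75))
n='scene'
p,d=get_image(n); cv2.imwrite(f'pics/{n}23.png',p)
P=cloud(n,d); 
h=cv2.cvtColor(p,cv2.COLOR_BGR2HSV)
m=((h[...,0]<6)|(h[...,0]>174))&(h[...,1]>180)&(h[...,2]>60)
print(topfit(P,m,.191),topfit(P,m,.023))
print(topfit(P,hsvmask(p,'blue'),.191),topfit(P,hsvmask(p,'yellow'),.173))
```

```text
t 52.70 tcp [0.5165 0.0248 0.4057] op 0.0682 F [ 0.1 -0.1  0.6]
toolx [ 0.0085 -0.0012 -1.    ] jaw [ 0.2567 -0.9665  0.0033] grasp [0.5178 0.0246 0.2507] q [-0.096 -0.212  1.861 -0.     1.484  1.215]
turn units [0.012 0.085 0.022]
turn units [ 1.3300e-01 -1.8000e-02 -3.1393e+01]
[5.18612700e-01 3.10192912e-02 5.15384018e-01 3.15463915e-02
 1.78095270e-02 1.89971042e-01 3.29000000e+02] [5.32187662e-01 2.97185269e-02 5.13777316e-01 3.09092067e-02
 3.79733294e-02 2.33855746e-02 2.45000000e+02]
[5.73605757e-01 1.25686269e-01 5.72148323e-01 1.26036510e-01
 1.84191484e-02 1.91158046e-01 3.38000000e+02] [ 5.96085493e-01 -3.05659192e-01  5.95421255e-01 -3.05650860e-01
  1.92767568e-02  1.73045998e-01  3.56000000e+02]
```

View pics/scene23.png

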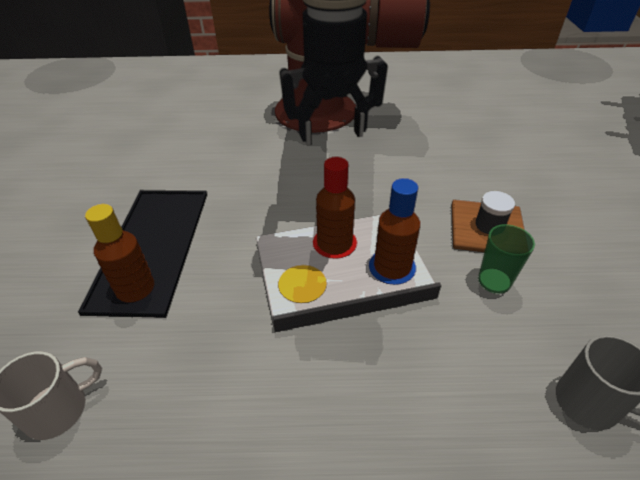

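>>> carry_out([
  [[0,0.08,0.02],[0.15,-0.8,0],0.8],
  [[0,0,0],[0.24,-1,0],0.8],
  [[0,0,0],[0.24,-1,0],0.8],
  [[0,0,0],[0.24,-1,0],0.8],
  [[0,0,0],[0.24,-1,0],0.8],
  [[0,0,0],[0.24,-1,0],0.8],
  [[0,0,0],[0.24,-1,0],0.8],
  [[0,0,0],[0.24,-1,0],0.8],
])

```text
t: 53.55
tool_pos: [0.5543, -0.1385, 0.4083]
tool_rot: [1.014, 1.317, -1.012]
contact_force: [-0.1, 0.1, -0.2]
opening: 0.0683
```

>>> carry_out([
  [[0,0,0],[0.24,-1,0],0.8],
  [[0,0,0],[0.24,-1,0],0.8],
  [[0,0,0],[0.24,-1,0],0.8],
  [[0,0,0],[0.24,-1,0],0.8],
  [[0,0,0],[0.24,-1,0],0.8],
  [[0,0,0],[0.24,-0.9,0],0.8],
  [[0,0,0],[0.2,-0.7,0],0.8],
  [[0,0,0],[0.1,-0.5,0],0.8],
])

```text
t: 54.35
tool_pos: [0.5908, -0.2931, 0.4068]
tool_rot: [1.016, 1.318, -1.015]
contact_force: [0.9, 0.3, -0.2]
opening: 0.0684
```

Run:
```python
from h import *
turn(np.deg2rad(-75))
```

```text
t 54.35 tcp [ 0.5908 -0.2931  0.4068] op 0.0684 F [ 0.9  0.3 -0.2]
toolx [ 0.002  -0.0013 -1.    ] jaw [ 0.2568 -0.9665  0.0018] grasp [ 0.5911 -0.2933  0.2518] q [-0.573  0.131  1.526 -0.     1.482  0.738]
turn units [0.013 0.02  0.021]
turn units [ 3.2000e-02 -2.0000e-02 -3.1395e+01]
```

>>> carry_out([
  [[0,0,0],[0.2,-0.4,0],0.8],
  [[0,0,0],[0.05,-0.2,-0.4],0.8],
  [[0,0,0],[0,0,-0.8],0.8],
  [[0,0,0],[0,0,-0.9],0.8],
  [[0,0,0],[0,0,-0.9],0.8],
  [[0,0,0],[0,0,-0.9],0.8],
  [[0,0,0],[0,0,-0.4],0.8],
  [[0,0,0],[0,0,0],0.8],
])

```text
t: 55.15
tool_pos: [0.5953, -0.3035, 0.3106]
tool_rot: [1.015, 1.326, -1.014]
contact_force: [-0.9, -0.8, -0.2]
opening: 0.0686
```

Run:
```python
from h import *
turn(np.deg2rad(-75))
n='scene'
p,d=get_image(n); cv2.imwrite(f'pics/{n}24.png',cv2.resize(p[80:330,40:340],None,fx=2.4,fy=2.4))
```

```text
t 55.15 tcp [ 0.5953 -0.3035  0.3106] op 0.0686 F [-0.9 -0.8 -0.2]
toolx [-0.0028  0.0034 -1.    ] jaw [ 0.2592 -0.9658 -0.004 ] grasp [ 0.5948 -0.303   0.1556] q [-5.830e-01  2.230e-01  1.586e+00  1.000e-03  1.337e+00  7.250e-01]
turn units [-0.034 -0.028 -0.004]
turn units [ 0.044 -0.053 31.412]
```

View pics/scene24.png

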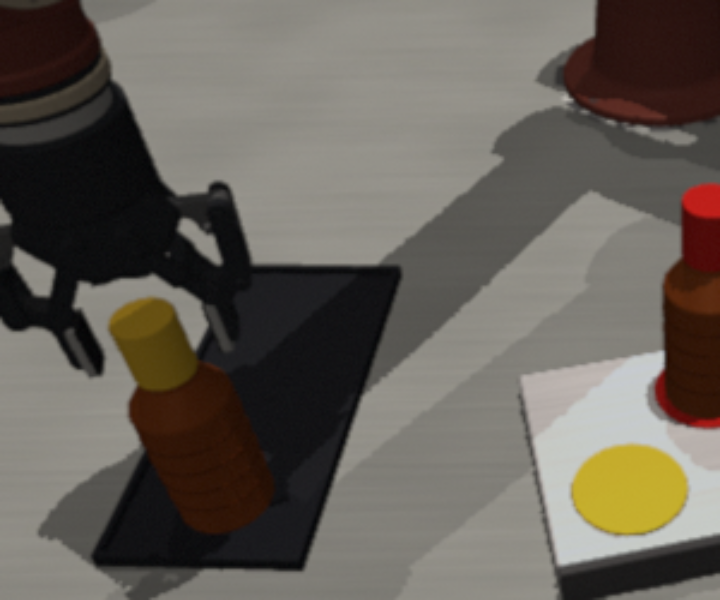

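>>> carry_out([
  [[-0.03,-0.03,0],[0,-0.12,-0.1],0.8],
  [[0,0,0],[0,0,0],0.3],
  [[0,0,0],[0,0,0],0.3],
  [[0,0,0],[0,0,0],0.3],
  [[0,0,0],[0,0,0],0.3],
  [[0,0,0],[0,0,0],0.3],
  [[0,0,0],[0,0,0],0.3],
])

```text
t: 55.9
tool_pos: [0.596, -0.3063, 0.312]
tool_rot: [1.014, 1.316, -1.012]
contact_force: [0.1, -0.4, -0.8]
opening: 0.0362
```

Run:
```python
from h import *
turn(np.deg2rad(-75))
n='scene'
p,d=get_image(n);P=cloud(n,d); print(topfit(P,hsvmask(p,'yellow'),.173))
```

```text
t 55.90 tcp [ 0.596  -0.3063  0.312 ] op 0.0362 F [ 0.1 -0.4 -0.8]
toolx [ 0.005  -0.0026 -1.    ] jaw [ 0.2596 -0.9657  0.0038] grasp [ 0.5967 -0.3067  0.1571] q [-5.860e-01  2.240e-01  1.583e+00  1.000e-03  1.329e+00  7.220e-01]
turn units [ 0.026  0.05  -0.008]
turn units [-0.078  0.041 31.408]
[ 5.96250633e-01 -3.08365918e-01  5.94678164e-01 -3.05716187e-01
  1.85595900e-02  1.73111439e-01  2.72000000e+02]
```

>>> carry_out([
  [[0,0,0],[0,0,0.3],0.3],
  [[0,0,0],[0,0,0.6],0.3],
  [[0,0,0],[0,0,0.9],0.3],
  [[0,0,0],[0,0,0.9],0.3],
  [[0,0,0],[0,0.2,0.6],0.3],
  [[0,0,0],[0.04,0.5,0.2],0.3],
  [[0,0,0],[0.04,0.8,0],0.3],
  [[0,0,0],[0.04,0.9,0],0.3],
])

```text
t: 56.75
tool_pos: [0.5974, -0.2561, 0.3859]
tool_rot: [1.016, 1.318, -1.015]
contact_force: [1.5, -0.4, -3.4]
opening: 0.0364
```

>>> carry_out([
  [[0,0,0],[0.05,0.95,0],0.3],
  [[0,0,0],[0.05,0.95,0],0.3],
  [[0,0,0],[0.05,0.95,0],0.3],
  [[0,0,0],[0.05,0.95,0],0.3],
  [[0,0,0],[0.05,0.95,0],0.3],
  [[0,0,0],[0.05,0.95,0],0.3],
  [[0,0,0],[0.05,0.95,0],0.3],
  [[0,0,0],[0.05,0.8,0],0.3],
])

```text
t: 57.55
tool_pos: [0.6034, -0.0877, 0.379]
tool_rot: [1.011, 1.333, -1.012]
contact_force: [0.0, 0.1, -2.6]
opening: 0.0365
```

Run:
```python
from h import *
turn(np.deg2rad(-75))
```

```text
t 57.55 tcp [ 0.6034 -0.0877  0.379 ] op 0.0365 F [ 0.   0.1 -2.6]
toolx [-0.007   0.0052 -1.    ] jaw [ 0.2639 -0.9645 -0.0068] grasp [ 0.6024 -0.0869  0.224 ] q [-0.267  0.036  1.674  0.003  1.44   1.036]
turn units [-0.052 -0.07  -0.053]
turn units [ 0.109 -0.081 31.363]
```

>>> carry_out([
  [[-0.05,-0.07,-0.05],[0.1,0.8,0],0.3],
  [[0,0,0],[0.05,0.7,0],0.3],
  [[0,0,0],[0,0.6,0],0.3],
  [[0,0,0],[0,0.4,0],0.3],
  [[0,0,0],[0,0.2,0],0.3],
  [[0,0,0],[0,0,0],0.3],
])

```text
t: 58.15
tool_pos: [0.6055, -0.0251, 0.3771]
tool_rot: [1.01, 1.327, -1.012]
contact_force: [-0.3, 0.5, -2.8]
opening: 0.0363
```

Run:
```python
from h import *
turn(np.deg2rad(-75))
```

```text
t 58.15 tcp [ 0.6055 -0.0251  0.3771] op 0.0363 F [-0.3  0.5 -2.8]
toolx [-3.2e-03  7.0e-04 -1.0e+00] jaw [ 0.2638 -0.9646 -0.0015] grasp [ 0.605  -0.025   0.2221] q [-0.164  0.027  1.686  0.     1.432  1.14 ]
turn units [-0.007 -0.032 -0.052]
turn units [ 5.1000e-02 -1.1000e-02  3.1364e+01]
```

>>> carry_out([
  [[0,-0.03,-0.05],[0.07,-0.05,-0.3],0.3],
  [[0,0,0],[0,0,-0.6],0.3],
  [[0,0,0],[0,0,-0.7],0.3],
  [[0,0,0],[0,0,-0.3],0.3],
  [[0,0,0],[0,0,0],0.3],
])

```text
t: 58.65
tool_pos: [0.6066, -0.0282, 0.3345]
tool_rot: [1.016, 1.322, -1.018]
contact_force: [-0.6, 0.1, -3.9]
opening: 0.0362
```

Run:
```python
from h import *
turn(np.deg2rad(-75))
n='scene'
p,d=get_image(n); cv2.imwrite(f'pics/{n}25.png',cv2.resize(p[130:330,230:470],None,fx=3,fy=3)[:600,:800])
P=cloud(n,d); m=hsvmask(p,'yellow'); print(topfit(P,m,.199),topfit(P,m,.023))
```

```text
t 58.65 tcp [ 0.6066 -0.0282  0.3345] op 0.0362 F [-0.6  0.1 -3.9]
toolx [-0.002  0.    -1.   ] jaw [ 2.557e-01 -9.668e-01 -5.000e-04] grasp [ 0.6063 -0.0282  0.1795] q [-0.169  0.064  1.721 -0.     1.359  1.143]
turn units [-0.    -0.02   0.032]
turn units [-3.1000e-02  1.0000e-03 -3.1384e+01]
[ 6.05952130e-01 -2.83992504e-02  6.04938507e-01 -2.92900112e-02
  1.77419856e-02  1.95657675e-01  3.45000000e+02] [ 6.25473758e-01 -1.95037520e-02  6.07544839e-01 -2.51452867e-02
  3.85561548e-02  2.33171597e-02  4.48000000e+02]
```

View pics/scene25.png

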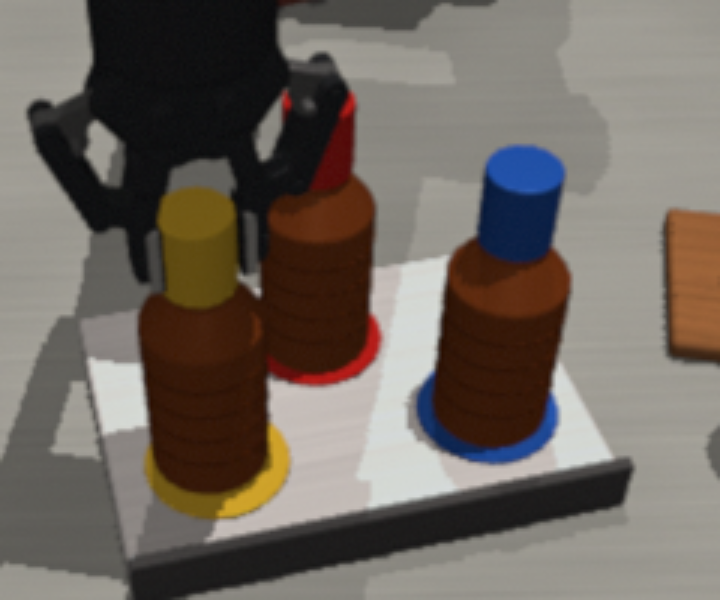

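>>> carry_out([
  [[0,-0.02,0],[0.04,0.14,0],0.3],
  [[0,0,0],[0,0,-0.15],0.3],
])

```text
t: 58.9
tool_pos: [0.6078, -0.0255, 0.3324]
tool_rot: [1.018, 1.319, -1.016]
contact_force: [-0.3, 0.2, -2.4]
opening: 0.0365
```

>>> carry_out([
  [[0,0,0],[-0.05,0,-0.15],0.3],
])

```text
t: 59.0
tool_pos: [0.607, -0.0254, 0.33]
tool_rot: [1.018, 1.318, -1.015]
contact_force: [-3.9, 2.7, 17.8]
opening: 0.0359
```

Contact. Release, lift away and retreat towards the robot's −y side.

>>> carry_out([
  [[0,0,0],[0,0,0],0.5],
  [[0,0,0],[0,0,0],0.7],
  [[0,0,0],[0,0,0],0.8],
  [[0,0,0],[0,0,0.4],0.8],
  [[0,0,0],[0,0,0.8],0.8],
  [[0,0,0],[0,0,1],0.8],
  [[0,0,0],[0,0,1],0.8],
  [[0,0,0],[0,-0.4,0.6],0.8],
])

```text
t: 59.8
tool_pos: [0.6074, -0.033, 0.4149]
tool_rot: [1.018, 1.313, -1.011]
contact_force: [0.3, -0.3, 0.7]
opening: 0.0682
```

>>> carry_out([
  [[0,0,0],[-0.2,-0.9,0.2],0.8],
  [[0,0,0],[-0.3,-1,0.2],0.8],
  [[0,0,0],[-0.4,-1,0],0.8],
  [[0,0,0],[-0.4,-1,0],0.8],
  [[0,0,0],[-0.4,-1,0],0.8],
  [[0,0,0],[-0.4,-1,0],0.8],
  [[0,0,0],[-0.4,-1,0],0.8],
  [[0,0,0],[-0.4,-1,0],0.8],
])

```text
t: 60.6
tool_pos: [0.5474, -0.199, 0.4373]
tool_rot: [1.017, 1.297, -1.003]
contact_force: [0.1, -0.6, 0.2]
opening: 0.0682
```

>>> carry_out([
  [[0,0,0],[-0.4,-1,0],0.8],
  [[0,0,0],[-0.4,-1,0],0.8],
  [[0,0,0],[-0.4,-1,0],0.8],
  [[0,0,0],[-0.4,-0.8,0],0.8],
  [[0,0,0],[-0.2,-0.6,0],0.8],
  [[0,0,0],[-0.1,-0.3,0],0.8],
  [[0,0,0],[0,0,0],0.8],
  [[0,0,0],[0,0,0],0.8],
])

```text
t: 61.4
tool_pos: [0.5052, -0.3018, 0.4442]
tool_rot: [1.019, 1.287, -1.007]
contact_force: [0.2, 0.5, 0.6]
opening: 0.0683
```

Run:
```python
from h import *
turn(np.deg2rad(-75))
ref={}
for n in('scene','top'):
    p,d=get_image(n); cv2.imwrite(f'pics/{n}26.png',p); P=cloud(n,d)
    for c in('red','blue','yellow'):
        m=hsvmask(p,c)
        if c=='red':
            h=cv2.cvtColor(p,cv2.COLOR_BGR2HSV); m=((h[...,0]<6)|(h[...,0]>174))&(h[...,1]>180)&(h[...,2]>60)
        a=topfit(P,m,.191); print(n,c,a[2:6].round(4))
    w=(abs(P[...,2]-.074)<.005)&(abs(P[...,0]-.465)<.04)&(abs(P[...,1]-.32)<.04);q=P[w]
    print('lid',cv2.minEnclosingCircle(q[:,:2].astype(np.float32)))
    b=(abs(P[...,2]-.0145)<.006)&(abs(P[...,0]-.46)<.09)&(abs(P[...,1]-.317)<.09)
    q=P[b]; print('board',len(q),cv2.minAreaRect(q[:,:2].astype(np.float32)))
    w=(abs(P[...,2]-.097)<.008)&(abs(P[...,0]-.59)<.05)&(abs(P[...,1]-.298)<.05);q=P[w]
    print('glass',cv2.minEnclosingCircle(q[:,:2].astype(np.float32)))
```

```text
t 61.40 tcp [ 0.5052 -0.3018  0.4442] op 0.0683 F [0.2 0.5 0.6]
toolx [ 0.0295 -0.0132 -0.9995] jaw [ 0.2537 -0.9671  0.0203] grasp [ 0.5098 -0.3038  0.2893] q [-0.666 -0.062  1.662  0.008  1.511  0.647]
turn units [0.131 0.295 0.05 ]
turn units [  0.463  -0.206 -31.361]
scene red [0.5146 0.032  0.0186 0.1899]
scene blue [0.5717 0.1261 0.0185 0.1911]
scene yellow [ 0.6055 -0.0257  0.019   0.1911]
lid ((0.46832817792892456, 0.32202568650245667), 0.02909758687019348)
board 1619 ((0.4649926424026489, 0.32038453221321106), (0.129318505525589, 0.13220623135566711), 78.44517517089844)
glass ((0.590421199798584, 0.2985055148601532), 0.035352133214473724)
top red [0.5081 0.0298 0.0189 0.1916]
top blue [0.5667 0.1247 0.019  0.1915]
top yellow [ 0.6006 -0.0268  0.0189  0.1917]
lid ((0.4639284312725067, 0.31988611817359924), 0.028657130897045135)
board 4395 ((0.4606691896915436, 0.31830400228500366), (0.13078415393829346, 0.13001064956188202), 78.61774444580078)
glass ((0.5870760083198547, 0.2961682677268982), 0.034582894295454025)
```

View pics/scene26.png

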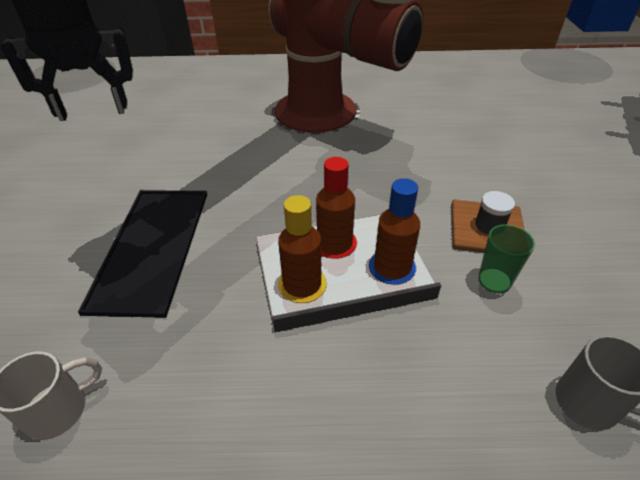

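View pics/top26.png

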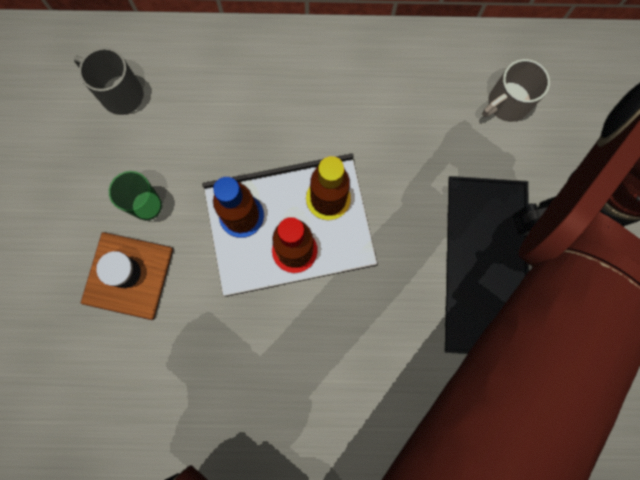

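```bash
python3 -c "
from station import *
print(finish_job(), get_obs()['t'])"
```

```text
the job is handed in; nothing more can be done
the job is handed in; nothing more can be done
```

The job is done and handed in at about 61.5 s of the 138 s allowed. I stood the yellow, red and blue bottles on the black tray, then put the tub on the board. After that I returned blue, red and yellow to the coasters of their cap colours and moved the arm clear.

**Last checks in the camera images:**
- **Bottles:** all three look upright. In the top camera their caps are within about 1 mm of their coasters' centres; the scene camera shows up to about 2 mm.
- **Tub:** it stands upright on the board, about 4 mm from the middle in both cameras. I saw this offset before returning the first bottle and left it, judging it close enough.
- **Glass:** it has not measurably moved.

The two cameras disagreed by about 5 mm in x throughout. I used the scene camera, because it matched the gripper's position, and compared offsets only within one camera. Setting down gave contact forces of up to about 18 N, under the 40 N limit.

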